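Load the sole press and bar it

ROBOT

A 6-joint arm with a two-finger parallel gripper is mounted at the origin on the work surface. World frame = base frame: x ahead of the robot, y to its left, z up, the work surface at z = 0. Lengths are in m, angles in rad, forces in N, time in s.
With the tool pointing down it reaches from about 0.325 to 0.775 m from the base axis. Payload 5.5 kg.
Tool frame: the origin (TCP) lies on the mounting face of the last link; the fingertips stand 173 mm ahead of it and the grasp point (between the pads) lies 155 mm ahead of it; z points along the fingers, y is the line along which they close (so a half turn about z gives the same grasp; the last joint's range is limited). The gripper opens to 85 mm and grips with 20 to 120 N. Pads are 22 mm wide; open, the fingers measure 114 mm over their backs; the gripper's body (76 mm by 85 mm) begins 54 mm behind the grasp point. The pads swing forward as they close: fully open they stand 13 mm farther back than shut.
Start: joints at [-1.386, 0.091, 1.231, -0, 1.82, -0.057], TCP at [0.144, -0.583, 0.405] pointing down, gripper open.
Joint ranges: [-2.87, 2.87], [-0.86, 2.18], [0.17, 2.46], [-1.51, 4.65], [0.06, 2.69], [-2.65, 2.65]. Speed limits (rad/s): [2.57, 2.57, 3.01, 3.14, 3.14, 3.14].

INTERFACE

Orientations are given as a unit quaternion [w, x, y, z].
In Python, from plant import status, vision, ticket gives the robot as it stands.
- The arm moves only by the shell command python3 -m handwheel 'ROWS' [FORCE]. ROWS is a JSON object of lists of equal length, an entry for each row: "rot": the turn, a rotation vector about the world's x, y, z in degrees, a list of three; "dp": the shift along the world's x, y, z in mm, a list of three; "hand": the finger opening in mm, from 0 to 85.4. In form: {"rot": [[rx, ry, rz], ...], "dp": [[tx, ty, tz], ...], "hand": [hand, ...]}. A call has 1 to 12 rows; each row shifts and turns the commanded pose from where the row before left it; what a row does not reach is not made up. A row lasts 1/10 s, in which the tool goes at most 50 mm and 8.59 degrees, less where a joint would pass 70% of its speed; a pose out of reach is approached as far as the arm can. A call is refused whole if a number of a shift passes 50 or a number of a turn 8.59, either way. A call with a gripper value outside its range is refused whole. The fingers move at their own pace and stop on an object; FORCE is the grip in N (left out, the last holds). Time passes only in rows, so rows that do not move let the fingers close. It gives the time, the measured TCP pose, the force, the opening and the grip force at its end, in the units of the state.
- status.sense(): the state, without advancing time (a new reading comes with each control period).
- vision.capture(name): name is "side" or "top" or "wrist"; returns (picture, depth): 420x560x3 uint8, red, green, blue; 420x560 float32, m along the optical axis (not along the pixel's ray), 0 where there is no reading.
- vision.get_calibration(name): a dict with "fx", "fy", "cx", "cy" (pixels), "distortion" ([k1, k2, p1, p2, k3] as OpenCV has them; the pictures are not rectified), "rvec" (rotation vector, rad) and "tvec" (3), from world to camera coordinates, as OpenCV has them; the wrist camera has in their place "tool_from_camera" (4x4, takes a point from camera to tool coordinates, whose origin is the TCP and whose axes are the flange's). Camera axes: x right, y down, z forward; pixel columns grow to the right and rows downward; lengths in m; the calibration is good to about 2 mm. A picture is of the moment at which its call begins: read the wrist's pose just before it. get_calibration takes no time and is no camera call.
- ticket.job_done(): hands the job in; it is judged then, once.
The state is a dict: "time_s": time; "joints": joint angles; "qvel": joint speeds; "tau": joint torques, N m; "eef_pos": TCP position; "tool_rot": TCP orientation; "wrist_force": force on the tool from outside, world axes, zero at the start; "ft_torque": the same for the moment, N m; "grip_width": finger opening in m; "gripper_force": force on a finger pad.
Only numpy, scipy, OpenCV 4.12 (cv2) and the standard library are available. Lean on these libraries where they do the work, as an engineer would, in place of code of your own. Each camera call takes 0.05 s, during which the arm holds its last target. There are 200 camera calls.

TASK

Lay the rubber sole flat in the blue pan of the press, lengthwise, then stand iron weights upright side by side on the sole until the red pointer comes to rest inside the green band. After that lay the wooden retaining bar across the two supports over the weights, down in both saddles and centred, and put all weights left over into the pink basket. Do not knock over the tin, the jar or the glue bottle.

Things in the scene. Friction and masses are not known exactly. Their poses are not given: they have to be found in the camera images.
- press: the sole press: dark wooden base 180 x 306 x 18 mm, two wooden supports, a sprung pan between them. Origin: centre of underside; y runs from support to support, white dial on the +x side. Supports 135 mm either side of the middle, 24 (y) x 72 (x) mm; saddle bottoms 142 mm above the table, each a slot 48 mm wide (x) between cheeks 14 mm high
- pan (a joint): how far the blue pan has sunk on its spring, in m: 0 = top of its 62 mm travel, grows downwards. One weight sinks it by about 10 mm; the pan alone sags by a differing amount at each start. The red pointer on the pan is within the green band of the dial when this is between 0.040 and 0.054
- pan_floor (a point): centre of the inner floor of the blue pan; moves with it; 110 mm above the table at the top of its travel. Axes as the press. Inside the pan is 104 mm (x) by 202 mm (y), with walls 36 mm high and 4 mm thick all round
- bar_seat (a point): point midway between the two saddles at the height of their bottoms; axes as the press
- sole: brown-black rubber shoe sole with a reddish patch on its waist, 186 mm long along its x, 72 mm wide at the forefoot (+x) and 62 at the heel, 44 mm wide at the waist (from x = -33 to +18 mm, grip there), 12 mm thick. Origin: underside, middle
- bar: retaining bar: dark wood, 310 mm long along its y, 36 mm wide (x), 18 mm thick, with a red grip block 70 x 24 (x) x 28 mm on top at the middle; 46 mm high in all. Origin: centre of the underside. About 0.35 kg
- basket: pink basket, open on top, fixed to the table; outside 116 (x) x 236 (y) x 35 mm high, walls and floor 4 mm. Origin: centre of the underside
- tin: yellow round tin 60 mm across, 45 mm high, among the weights; not needed. Origin: centre of underside
- jar: amber glass jar with red lid, 72 mm across, 100 mm high; not needed. Origin: centre of underside
- glue: grey glue bottle with white cap, 52 mm across, 150 mm high; not needed. Origin: centre of underside
- weight1: iron weight (about 0.55 kg, may be absent): block 84 (x) x 32 (y) x 24 mm with a grip rib 56 (x) x 14 (y) x 26 mm standing on its top; 50 mm high in all. Origin: centre of the underside
- weight2: iron weight (about 0.55 kg, may be absent): block 84 (x) x 32 (y) x 24 mm with a grip rib 56 (x) x 14 (y) x 26 mm standing on its top; 50 mm high in all. Origin: centre of the underside
- weight3: iron weight (about 0.55 kg, may be absent): block 84 (x) x 32 (y) x 24 mm with a grip rib 56 (x) x 14 (y) x 26 mm standing on its top; 50 mm high in all. Origin: centre of the underside
- weight4: iron weight (about 0.55 kg, may be absent): block 84 (x) x 32 (y) x 24 mm with a grip rib 56 (x) x 14 (y) x 26 mm standing on its top; 50 mm high in all. Origin: centre of the underside
- weight5: iron weight (about 0.55 kg, may be absent): block 84 (x) x 32 (y) x 24 mm with a grip rib 56 (x) x 14 (y) x 26 mm standing on its top; 50 mm high in all. Origin: centre of the underside
- weight6: iron weight (about 0.55 kg, may be absent): block 84 (x) x 32 (y) x 24 mm with a grip rib 56 (x) x 14 (y) x 26 mm standing on its top; 50 mm high in all. Origin: centre of the underside
There are look-alikes about, which are no part of the job. Leave any purple look-alike of the weight5 alone.

How it is judged:
On the way, in this order (a step that is already met when the one before it is completed fails the run):
1. the sole lies flat in the pan (x of sole in the frame of pan_floor between -0.025 and 0.025 m and y of sole in the frame of pan_floor between -0.025 and 0.025 m and z of sole in the frame of pan_floor between -0.004 and 0.005 m and angle between sole's own z axis and vertical below 0.06 rad), for 0.3 s.
2. the weights have brought the pointer to rest inside the green band, with the sole flat beneath (all of step 1 and value of joint pan between 0.04 and 0.054 m and velocity of joint pan between -0.01 and 0.01 m/s), for 0.5 s.
3. the bar lies in both saddles, with the pointer still inside the green band (x of bar in the frame of bar_seat between -0.012 and 0.012 m and y of bar in the frame of bar_seat between -0.02 and 0.02 m and z of bar in the frame of bar_seat between -0.005 and 0.005 m and angle between bar's own z axis and vertical below 0.04 rad and angle between the y axis of bar and the y axis of press, either way round below 0.1 rad and linear speed of bar below 0.02 m/s and value of joint pan between 0.04 and 0.054 m and velocity of joint pan between -0.01 and 0.01 m/s), for 0.3 s.
At the end, for the whole second after the job is handed in: The sole lies flat in the pan (within 25 mm of its middle), the pan has sunk between 40 and 54 mm and is at rest, the bar lies in both saddles (12 mm across, 20 mm along, 5 mm in height, level within 0.04 rad), and every weight stands upright on the sole in the pan or is in the basket, at rest (all of step 1 and all of step 3 and ((x of weight1 in the frame of pan_floor between -0.05 and 0.05 m and y of weight1 in the frame of pan_floor between -0.1 and 0.1 m and z of weight1 in the frame of pan_floor between 0.007 and 0.018 m and angle between weight1's own z axis and vertical below 0.15 rad) or (x of weight1 in the frame of basket between -0.056 and 0.056 m and y of weight1 in the frame of basket between -0.116 and 0.116 m and z of weight1 in the frame of basket between -0.005 and 0.07 m)) and ((x of weight2 in the frame of pan_floor between -0.05 and 0.05 m and y of weight2 in the frame of pan_floor between -0.1 and 0.1 m and z of weight2 in the frame of pan_floor between 0.007 and 0.018 m and angle between weight2's own z axis and vertical below 0.15 rad) or (x of weight2 in the frame of basket between -0.056 and 0.056 m and y of weight2 in the frame of basket between -0.116 and 0.116 m and z of weight2 in the frame of basket between -0.005 and 0.07 m)) and ((x of weight3 in the frame of pan_floor between -0.05 and 0.05 m and y of weight3 in the frame of pan_floor between -0.1 and 0.1 m and z of weight3 in the frame of pan_floor between 0.007 and 0.018 m and angle between weight3's own z axis and vertical below 0.15 rad) or (x of weight3 in the frame of basket between -0.056 and 0.056 m and y of weight3 in the frame of basket between -0.116 and 0.116 m and z of weight3 in the frame of basket between -0.005 and 0.07 m)) and ((x of weight4 in the frame of pan_floor between -0.05 and 0.05 m and y of weight4 in the frame of pan_floor between -0.1 and 0.1 m and z of weight4 in the frame of pan_floor between 0.007 and 0.018 m and angle between weight4's own z axis and vertical below 0.15 rad) or (x of weight4 in the frame of basket between -0.056 and 0.056 m and y of weight4 in the frame of basket between -0.116 and 0.116 m and z of weight4 in the frame of basket between -0.005 and 0.07 m)) and ((x of weight5 in the frame of pan_floor between -0.05 and 0.05 m and y of weight5 in the frame of pan_floor between -0.1 and 0.1 m and z of weight5 in the frame of pan_floor between 0.007 and 0.018 m and angle between weight5's own z axis and vertical below 0.15 rad) or (x of weight5 in the frame of basket between -0.056 and 0.056 m and y of weight5 in the frame of basket between -0.116 and 0.116 m and z of weight5 in the frame of basket between -0.005 and 0.07 m)) and ((x of weight6 in the frame of pan_floor between -0.05 and 0.05 m and y of weight6 in the frame of pan_floor between -0.1 and 0.1 m and z of weight6 in the frame of pan_floor between 0.007 and 0.018 m and angle between weight6's own z axis and vertical below 0.15 rad) or (x of weight6 in the frame of basket between -0.056 and 0.056 m and y of weight6 in the frame of basket between -0.116 and 0.116 m and z of weight6 in the frame of basket between -0.005 and 0.07 m)) and linear speed of each of weight1, weight2, weight3, weight4, weight5, weight6 below 0.02 m/s); the robot touches nothing.
It fails at once if the tin, the jar or the glue bottle is knocked over (angle between any of tin, jar, glue's own z axis and vertical above 0.7 rad).
Of weight1, weight2, weight3, weight4, weight5, weight6 only 4 to 6 are there at a start; the rules pass over those that are not, and their reading is None.
At some moment in a run one of weight1, weight2, weight3, weight4, weight5, weight6, bar may be knocked a few centimetres aside while the robot is not near it.
It also fails if it takes over 210 s, if anything falls off the work surface, if the arm or the gripper's body presses on something with over 40 N, if the wrist force passes 120 N, or if a joint passes its speed limit or range.

## Working session

There is one attempt and no reset: what is moved stays moved. The work goes in short steps, Python scripts to look and compute and a shell command to move; the robot and the scene stay as the last step left them, time stands still between calls to the robot, and variables do not carry over. Pictures are saved under pics/ and viewed, at most 14 in all, crops included, and the job is handed in when it is done.

```bash
ls; mkdir -p pics
python3 - <<'E'
from plant import status, vision
import cv2
s=status.sense(); print({k:(v if not hasattr(v,'tolist') else v.tolist()) for k,v in s.items()})
for n in("top","side"):
    im,d=vision.capture(n); cv2.imwrite(f"pics/{n}0.png",im[:,:,::-1]); 
    import numpy as np; np.save(f"pics/{n}0.npy",d)
    print(n,vision.get_calibration(n))
print(vision.get_calibration("wrist"))
E
```

```text
pics
{'time_s': 0.0, 'joints': [-1.3856776284211623, 0.09181598558840327, 1.2319047227232183, -5.424369132763258e-06, 1.8198003574682362, -0.0567072868612981], 'qvel': [0.00011169522967538896, 0.0010336892182838502, -0.001135465829304772, 0.00024910169992349, 0.0004949124519367294, 9.70943945017433e-05], 'tau': [-0.0007928997729322873, -45.8726692199707, -41.80275321006775, -9.1767010417243e-05, 0.01161987689556554, 7.100775007984339e-06], 'eef_pos': [0.14368645966217003, -0.5825845044408048, 0.4035655827620821], 'tool_rot': [-0.0009620505277872608, 0.9926985445848322, 0.12061786716377398, -6.448875987330704e-05], 'wrist_force': [-0.47656623700349815, 1.1309833825169031, 0.27141113459205196], 'ft_torque': [-0.0393267747025904, 0.01859990836724313, 0.04635186547827361], 'gripper_force': 0.0, 'grip_width': 0.08526784407844981}
top {'fx': 505.09027368644183, 'fy': 505.09027368644183, 'cx': 276.0397179946092, 'cy': 207.86192414315272, 'distortion': array([-0.03103772,  0.        ,  0.        ,  0.        ,  0.        ]), 'rvec': array([ 2.12719435, -2.09763826,  0.21010442]), 'tvec': arr
[... 203 characters left out ...]
        ,  0.        ,  0.        ]), 'rvec': array([ 2.12804852, -0.03398333,  0.03892426]), 'tvec': array([-0.5704343 ,  0.06629287,  1.06931338])}
{'fx': 364.0464191330487, 'fy': 364.0464191330487, 'cx': 279.1687137893476, 'cy': 207.2918687650672, 'distortion': array([-0.00710289,  0.        ,  0.        ,  0.        ,  0.        ]), 'tool_from_camera': array([[ 1.43959734e-03, -9.50955378e-01, -3.09324744e-01,
         7.88052213e-02],
       [ 9.99998952e-01,  1.32214220e-03,  5.89340495e-04,
        -5.78871894e-04],
       [-1.51465214e-04, -3.09325268e-01,  9.50956285e-01,
         3.00423092e-02],
       [ 0.00000000e+00,  0.00000000e+00,  0.00000000e+00,
         1.00000000e+00]])}
```

View pics/top0.png

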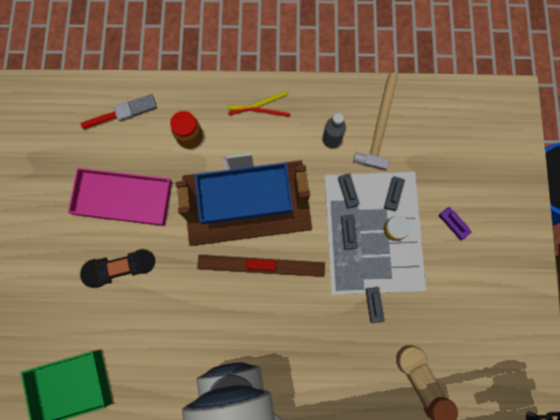

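View pics/side0.png

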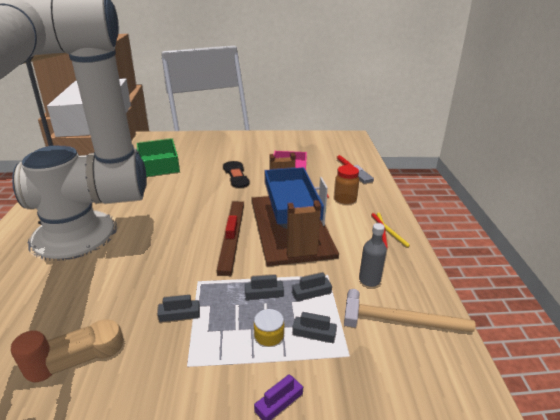

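The top view shows four dark weights at (347,190), (395,193), (349,232) and (375,305). The purple look-alike is at (455,223). The bar is at (261,265), next to the press at (245,195), and the sole is at (118,267). The basket is pink (120,196); the green box (66,388) is a decoy. The tin is at (398,228), the jar at (186,128) and the glue at (335,130). The side view agrees with all of this.

```bash
cat > h.py <<'E'
import numpy as np, cv2
from scipy.spatial.transform import Rotation as R
from plant import status, vision
def cam(n):
    c=vision.get_calibration(n); K=np.array([[c['fx'],0,c['cx']],[0,c['fy'],c['cy']],[0,0,1]])
    if n=='wrist':
        s=status.sense(); q=np.array(s['tool_rot']); T=np.eye(4); T[:3,:3]=R.from_quat(q[[1,2,3,0]]).as_matrix(); T[:3,3]=s['eef_pos']
        T=T@np.array(c['tool_from_camera']); return K,c['distortion'],T[:3,:3],T[:3,3]
    M=cv2.Rodrigues(c['rvec'])[0]; return K,c['distortion'],M.T,-M.T@c['tvec']
def ray(C,uv):
    K,D,Rm,o=C; p=cv2.undistortPoints(np.asarray(uv,float).reshape(-1,1,2),K,D)[:,0]
    return o,np.c_[p,np.ones(len(p))]@Rm.T
def onz(C,uv,z):
    o,d=ray(C,uv); return o+d*((z-o[2])/d[:,2])[:,None]
def tri(C1,u1,C2,u2):
    o1,d1=ray(C1,[u1]);o2,d2=ray(C2,[u2]);d1=d1[0];d2=d2[0]
    t=np.linalg.lstsq(np.c_[d1,-d2],o2-o1,rcond=None)[0]; a=o1+d1*t[0];b=o2+d2*t[1]; return (a+b)/2,np.linalg.norm(a-b)
def grab(n,save=None):
    C=cam(n); im,d=vision.capture(n)
    if save: cv2.imwrite(f'pics/{save}.png',im[:,:,::-1])
    v,u=np.mgrid[:420,:560]; o,dr=ray(C,np.c_[u.ravel(),v.ravel()])
    P=(o+dr*d.reshape(-1,1)).reshape(420,560,3); P[d==0]=np.nan
    return im,P,cv2.cvtColor(im,cv2.COLOR_RGB2HSV),C
def rect(xy):
    (c,(a,b),t)=cv2.minAreaRect(np.float32(xy*1000)); 
    if a<b: a,b,t=b,a,t+90
    return np.round(c,1),round(a,1),round(b,1),round((t+90)%180-90,1)   # mm, long axis angle deg from +x
def blobs(m,amin=20):
    n,l,s,c=cv2.connectedComponentsWithStats(m.astype(np.uint8)); 
    return [(l==i) for i in range(1,n) if s[i,4]>=amin]
def rows(xyz_mm): pass
def masks(hsv,P):
    H,S,V=[hsv[...,i].astype(int) for i in range(3)]; z=P[...,2]
    return dict(dark=(V<80)&(S<90)&(z>.036)&(z<.056), blue=(H>100)&(H<125)&(S>150), pink=(H>155)&(H<172)&(S>150),
      red=((H<5)|(H>174))&(S>170), purple=(H>126)&(H<150)&(S>120), solepatch=(H<14)&(S>110)&(V>120)&(z<.03), darklow=(V<60)&(S<110)&(z>.004)&(z<.03))
E
python3 - <<'E'
from h import *
for n in('top','side'):
    im,P,hsv,C=grab(n)
    for k,m in masks(hsv,P).items():
        for b in blobs(m,30):
            p=P[b]; p=p[~np.isnan(p[:,0])]
            if len(p)<20: continue
            v,u=np.nonzero(b); print(n,k,'px',int(u.mean()),int(v.mean()),'n',len(u),rect(p[:,:2]),'z',np.round(np.percentile(p[:,2],[5,50,95])*1000,0))
    # press wood/dial
    H,S,V=[hsv[...,i].astype(int) for i in range(3)]
    w=(H<20)&(S>90)&(V<130)
    for nm,zl,zh in(('base',.012,.025),('sup',.135,.162)):
        m=w&(P[...,2]>zl)&(P[...,2]<zh)
        for b in blobs(m,15):
            v,u=np.nonzero(b); print(n,nm,int(u.mean()),int(v.mean()),len(u),rect(P[b][:,:2]),np.round(np.nanmedian(P[b][:,2])*1000))
E
```

```text
top dark px 331 141 n 52 (array([ 741.8, -194.1]), 45.1, 17.7, 82.8) z [36. 46. 54.]
top dark px 349 187 n 146 (array([ 622.3, -235.3]), 56.1, 14.3, 17.0) z [41. 50. 54.]
top dark px 396 190 n 153 (array([ 616.2, -350.2]), 56.3, 14.6, -16.6) z [40. 50. 54.]
top dark px 349 229 n 151 (array([ 517.6, -235.2]), 55.7, 15.2, 6.2) z [42. 49. 54.]
top dark px 376 304 n 164 (array([ 342.8, -295. ]), 55.8, 14.7, 7.6) z [43. 49. 53.]
top blue px 552 146 n 61 (array([  917. , -1047.6]), 69.4, 18.2, -62.8) z [-495. -489. -478.]
top blue px 243 193 n 4529 (array([587.8,  25. ]), 223.3, 111.9, -81.5) z [ 89.  93. 128.]
top blue px 555 213 n 139 (array([  675.6, -1066.3]), 105.9, 23.1, 66.1) z [-608. -506. -484.]
top pink px 120 196 n 4404 (array([596.8, 330.3]), 237.4, 115.4, 84.0) z [-0.  5. 34.]
top red px 260 111 n 164 (array([831. ,  -9.6]), 156.2, 20.7, 88.9) z [ 6. 11. 15.]
top red px 182 123 n 491 (array([763.3, 168.4]), 59.4, 58.9, 7.1) z [ 95. 100. 103.]
top red px 98 119 n 212 (array([800.4, 405.3]), 91.2, 18.6, -69.2) z [12. 18. 23.]
top red px 260 264 n 306 (array([432.4, -21.8]), 71.4
[... 14084 characters left out ...]
 22.0
side base 49 95 34 (array([-632.3, 1230.7]), 79.4, 19.7, 5.4) 19.0
side base 132 133 16 (array([-21.4, 670.4]), 63.9, 4.4, -89.3) 17.0
side base 344 197 87 (array([759.1, 145.7]), 69.0, 28.4, -3.9) 18.0
side base 284 235 2056 (array([585. ,  15.4]), 311.2, 178.7, -81.1) 16.0
side base 229 241 743 (array([430.5, -23.5]), 310.8, 35.5, 87.7) 17.0
side base 74 361 533 (array([ 173.4, -423.9]), 181.6, 30.7, 30.2) 19.0
side sup 122 55 72 (array([-320.5, 1596.3]), 293.7, 10.6, -87.8) 147.0
side sup 54 71 199 (array([-575.3, 1235.4]), 200.5, 38.4, 3.6) 148.0
side sup 282 159 116 (array([566.7, 145.8]), 71.3, 24.5, 9.0) 142.0
side sup 303 209 186 (array([ 605.9, -119.5]), 71.6, 22.6, 9.9) 143.0
```

```bash
cat > rep.py <<'E'
from h import *
def rep():
    s=status.sense(); q=np.array(s['tool_rot']); M=R.from_quat(q[[1,2,3,0]]).as_matrix()
    print('t',round(s['time_s'],1),'pos',np.round(np.array(s['eef_pos'])*1000,1),'yaw',round(np.degrees(np.arctan2(M[1,0],M[0,0])),1),'zdown',np.round(M[:,2],3),'w',round(s['grip_width']*1000,1),'gf',round(float(s['gripper_force']),1),'F',np.round(s['wrist_force'],1),'j',np.round(np.degrees(s['joints'])))
    return s
if __name__=='__main__': rep()
E
python3 -m handwheel '{"rot":[[0,0,7.4],[0,0,7.4],[0,0,7.4],[0,0,7.4],[0,0,7.4],[0,0,7.4],[0,0,7.4],[0,0,7.4],[0,0,7.4],[0,0,7.4],[0,0,7.4],[0,0,7.4]],"dp":[[25.5,40,0],[25.5,40,0],[25.5,40,0],[25.5,40,0],[25.5,40,0],[25.5,40,0],[25.5,40,0],[25.5,40,0],[25.5,40,0],[25.5,40,0],[25.5,40,0],[25.5,40,0]],"hand":[70,70,70,70,70,70,70,70,70,70,70,70]}' 60
python3 -m handwheel '{"rot":[[0,0,0],[0,0,0],[0,0,0],[0,0,0],[0,0,0],[0,0,0],[0,0,0],[0,0,0],[0,0,0],[0,0,0],[0,0,0]],"dp":[[-2.6,43,0],[-2.6,43,0],[-2.6,43,0],[-2.6,43,0],[-2.6,43,0],[-2.6,43,0],[-2.6,43,0],[-2.6,43,0],[-2.6,43,0],[-2.6,43,0],[0,0,0]],"hand":[70,70,70,70,70,70,70,70,70,70,70]}'
python3 - <<'E'
from rep import *
rep()
for n in('wrist','top'):
    im,P,hsv,C=grab(n,n+'1'); z=P[...,2]; V=hsv[...,2]; H=hsv[...,0].astype(int); S=hsv[...,1].astype(int)
    near=(abs(P[...,0]-.42)<.13)&(abs(P[...,1]-.327)<.13)&(z>.006)&(z<.02)
    for b in sorted(blobs(near,150),key=lambda b:-b.sum())[:1]:
        p=P[b]; print(n,'sole',rect(p[:,:2]),np.round(np.nanpercentile(z[b],[5,50,95])*1000),b.sum())
        c,L,W,a=rect(p[:,:2]); t=np.radians(a); A=np.array([[np.cos(t),np.sin(t)],[-np.sin(t),np.cos(t)]]); l=(p[:,:2]*1000-c)@A.T
        for k in range(-90,90,15):
            q=l[(l[:,0]>=k)&(l[:,0]<k+15),1]
            if len(q): print(k,round(np.ptp(q)),round((q.max()+q.min())/2,1),end='; ')
    pm=near&(H<14)&(S>110)&(V>110); p=P[pm]; print('patch',rect(p[:,:2]),pm.sum())
E
```

```text
time_s: 1.4
eef_pos: [0.4502, -0.1006, 0.4048]
tool_rot: [0.0, 0.623, 0.782, 0.0]
wrist_force: [1.1, -0.8, -0.2]
grip_width: 0.07
gripper_force: 0.0
time_s: 2.5
eef_pos: [0.4226, 0.3315, 0.4032]
tool_rot: [-0.001, 0.623, 0.782, -0.001]
wrist_force: [-0.0, -0.6, 0.2]
grip_width: 0.0702
gripper_force: 0.0
t 2.5 pos [422.6 331.5 403.2] yaw 103.0 zdown [-0.002  0.    -1.   ] w 70.2 gf 0.0 F [-0.  -0.6  0.2] j [ 34.  -4.  80.   0. 104.  22.]
wrist sole (array([419.2, 331. ]), 184.9, 70.3, -75.7) [12. 13. 14.] 9685
-90 60 0.2; -75 70 -0.0; -60 70 -0.1; -45 66 -0.1; -30 63 0.6; -15 44 1.2; 0 44 1.3; 15 43 1.5; 30 56 1.9; 45 61 2.3; 60 61 2.2; 75 54 2.5; patch (array([420.5, 346.2]), 20.7, 5.7, -18.8) 8
top sole (array([422.7, 325.5]), 180.4, 71.2, -75.9) [ 8. 12. 15.] 1588
-90 65 0.8; -75 71 0.3; -60 69 -1.0; -45 66 1.8; -30 63 0.1; -15 45 0.7; 0 45 2.2; 15 52 0.1; 30 57 1.8; 45 61 1.9; 60 60 2.4; 75 51 2.5; patch (array([0., 0.]), 0.0, 0.0, 0.0) 0
```

View pics/wrist1.png

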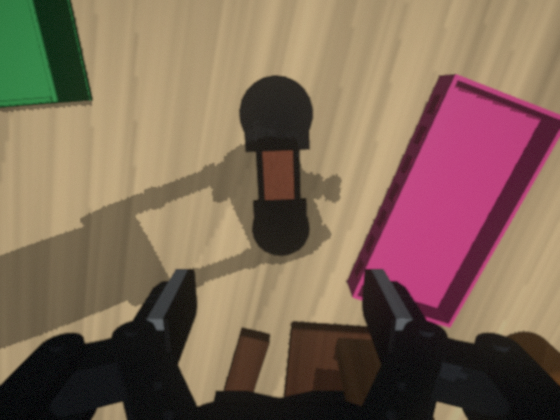

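The wrist view shows the sole upright at (278,165): dark rubber, with the reddish patch at (279,175) and the forefoot at the top. It matches the description. The decoy box is green and the basket is pink. Now I'll grasp the sole at its waist.

```bash
python3 -m handwheel '{"rot":[[0,0,1.2],[0,0,0],[0,0,0],[0,0,0],[0,0,0],[0,0,0],[0,0,0],[0,0,0]],"dp":[[-0.6,-5.5,0],[0,0,-40],[0,0,-45],[0,0,-45],[0,0,-40],[0,0,-30],[0,0,-20],[0,0,0]],"hand":[58,58,58,58,58,58,58,58]}' 60; python3 rep.py
python3 -m handwheel '{"rot":[[0,0,0],[0,0,0],[0,0,0]],"dp":[[0,0,-7],[0,0,-3],[0,0,0]],"hand":[56,54,54]}' 60;python3 rep.py
python3 -m handwheel '{"rot":[[0,0,0],[0,0,0],[0,0,0],[0,0,0],[0,0,0],[0,0,0]],"dp":[[0,0,0],[0,0,0],[0,0,0],[0,0,0],[0,0,0],[0,0,0]],"hand":[30,30,30,30,30,30]}' 60;python3 rep.py
```

```text
time_s: 3.4
eef_pos: [0.4224, 0.3196, 0.1813]
tool_rot: [-0.001, 0.617, 0.787, -0.003]
wrist_force: [-0.8, -0.0, 0.4]
grip_width: 0.058
gripper_force: 0.0
t 3.4 pos [422.4 319.6 181.3] yaw 103.8 zdown [-0.005 -0.004 -1.   ] w 58.0 gf 0.0 F [-0.8 -0.   0.4] j [ 33.  -1. 100.  -0.  82.  20.]
time_s: 3.7
eef_pos: [0.4234, 0.3218, 0.1756]
tool_rot: [0.0, 0.617, 0.787, 0.001]
wrist_force: [-0.2, -0.6, -0.1]
grip_width: 0.0538
gripper_force: 0.0
t 3.7 pos [423.4 321.8 175.6] yaw 103.8 zdown [ 0.001  0.001 -1.   ] w 53.8 gf 0.0 F [-0.2 -0.6 -0.1] j [ 34.  -1. 100.  -0.  81.  20.]
time_s: 4.3
eef_pos: [0.4235, 0.3222, 0.1763]
tool_rot: [0.0, 0.617, 0.787, 0.001]
wrist_force: [0.1, -2.3, 5.5]
grip_width: 0.0421
gripper_force: 61.4
t 4.3 pos [423.5 322.2 176.3] yaw 103.9 zdown [ 0.002  0.001 -1.   ] w 42.1 gf 61.4 F [ 0.1 -2.3  5.5] j [ 34.  -1. 100.  -0.  81.  20.]
```

```bash
python3 -m handwheel '{"rot":[[0,0,0],[0,0,0],[0,0,0],[0,0,0],[0,0,0],[0,0,0],[0,0,0]],"dp":[[0,0,10],[0,0,25],[0,0,40],[0,0,40],[0,0,40],[0,0,30],[0,0,0]],"hand":[30,30,30,30,30,30,30]}' 60
python3 -m handwheel '{"rot":[[0,0,-0.7],[0,0,-0.7],[0,0,-0.7],[0,0,-0.7],[0,0,-0.7],[0,0,-0.7],[0,0,-0.7],[0,0,-0.7],[0,0,0],[0,0,0]],"dp":[[10,-19,0],[20,-37,0],[22,-41,0],[24,-44,0],[24,-44,0],[24,-44,0],[20,-37,0],[17,-30,0],[5,-9,0],[0,0,0]],"hand":[30,30,30,30,30,30,30,30,30,30]}'
python3 - <<'E'
from rep import *
rep()
for n in('wrist','top'):
    im,P,hsv,C=grab(n,n+'2'); z=P[...,2]
    near=(abs(P[...,0]-.59)<.13)&(abs(P[...,1]-.017)<.14)&(z>.18)&(z<.26)&(hsv[...,2]<140)&(hsv[...,1]<140)
    for b in sorted(blobs(near,100),key=lambda b:-b.sum())[:2]: print(n,'sole',rect(P[b][:,:2]),np.round(np.nanpercentile(z[b],[5,50,95])*1000),b.sum())
    m=masks(hsv,P)['blue']; 
    for b in sorted(blobs(m,100),key=lambda b:-b.sum())[:2]:
        p=P[b]; rim=p[p[:,2]>.12]; fl=p[p[:,2]<.11]; print(n,'pan rim',rect(rim[:,:2]) if len(rim) else 0,len(rim),np.median(rim[:,2]) if len(rim) else 0, rect(fl[:,:2]) if len(fl) else 0,np.median(fl[:,2]) if len(fl) else 0)
E
```

```text
time_s: 5.0
eef_pos: [0.4232, 0.3222, 0.366]
tool_rot: [0.001, 0.617, 0.787, 0.005]
wrist_force: [0.4, 0.3, 0.1]
grip_width: 0.0418
gripper_force: 61.0
time_s: 6.0
eef_pos: [0.5892, 0.0161, 0.3579]
tool_rot: [-0.001, 0.655, 0.755, -0.001]
wrist_force: [0.6, -0.3, -0.8]
grip_width: 0.042
gripper_force: 61.0
t 6.0 pos [589.2  16.1 357.9] yaw 98.1 zdown [-0.003  0.    -1.   ] w 42.0 gf 61.0 F [ 0.6 -0.3 -0.8] j [ -2.   3.  77.   0. 100. -10.]
wrist sole (array([580.9,  34.2]), 156.6, 114.4, -59.3) [193. 195. 257.] 71969
wrist pan rim (array([614.3,  76.5]), 103.8, 39.8, -81.1) 1389 0.1289735346639118 0 0
wrist pan rim (array([524.2, 100. ]), 52.6, 24.3, 64.6) 880 0.12888121204942302 0 0
top sole (array([569.8,  73.7]), 92.7, 67.3, 42.6) [191. 194. 198.] 868
top sole (array([598.3, -49. ]), 58.9, 30.1, 1.0) [191. 195. 198.] 318
top pan rim (array([548.2,  57.2]), 120.1, 50.7, -86.1) 192 0.12794930209859434 (array([553.6,  70.8]), 127.8, 62.6, -86.8) 0.09237803376734577
top pan rim (array([560.2, -63.6]), 192.3, 56.2, 0.7) 177 0.12937775738991109 (array([598.8, -54.6]), 110.5, 59.5, 8.0) 0.09276110865903253
```

View pics/wrist2.png

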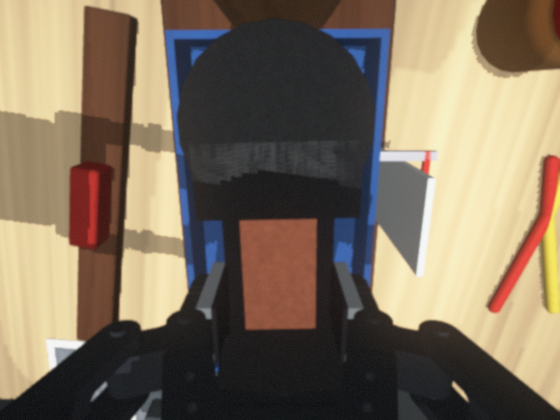

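The wrist view shows the held sole with its forefoot tip at (278,20). It lies lengthwise above the blue pan, whose far rim is at row 30 and side walls at columns 172 and 385. Now I'll measure how far its ends are from the pan's middle.

Run:
```python
from rep import *
a=np.radians(98.3); Y=np.array([np.cos(a),np.sin(a)]); X=np.array([Y[1],-Y[0]]); c=np.array([589.3,16.6])
for n in('wrist','top','side'):
    im,P,hsv,C=grab(n); z=P[...,2]
    m=(z>.186)&(z<.203)&(hsv[...,2]<150)&(abs(P[...,0]-.59)<.1)&(abs(P[...,1]-.017)<.13)
    if n=='wrist': m[210:]=False
    p=P[m][:,:2]*1000-c; ly=p@Y; lx=p@X
    print(n,m.sum(),'along',ly.min().round(1),ly.max().round(1),'z',np.median(z[m]).round(4))
    for k in range(-90,100,15):
        q=lx[(ly>=k)&(ly<k+15)]
        if len(q)>8: print('  ',k,q.min().round(),q.max().round(),end='')
    print()
    m=masks(hsv,P)['blue']&(z>.122)&(z<.136); p=P[m][:,:2]*1000-c
    if len(p)>10: print('rim along',np.percentile(p@Y,[0,1,99,100]).round(1),'across',np.percentile(p@X,[0,1,99,100]).round(1))
```

```text
wrist 31785 along 36.9 104.2 z 0.1952
   30 -34.0 30.0   45 -37.0 32.0   60 -38.0 33.0   75 -37.0 32.0   90 -31.0 25.0
rim along [-100.5  -29.3  107.1  107.6] across [-57.8 -57.3  53.   53.6]
top 1336 along -83.9 100.2 z 0.1949
   -90 -17.0 22.0   -75 -27.0 32.0   -60 -28.0 31.0   -30 -20.0 4.0   15 -22.0 1.0   30 -32.0 18.0   45 -35.0 34.0   60 -37.0 35.0   75 -35.0 32.0   90 -24.0 25.0
rim along [-103.1 -102.9  104.5  104.9] across [-56.1 -55.9  53.3  53.9]
side 721 along -84.5 99.1 z 0.1935
   -90 -23.0 17.0   -75 -30.0 28.0   -60 -31.0 28.0   -45 -31.0 27.0   -30 -30.0 26.0   -15 -37.0 32.0   0 -37.0 19.0   15 -36.0 20.0   30 -36.0 24.0   45 -39.0 28.0   60 -40.0 30.0   75 -5.0 27.0   90 -1.0 16.0
rim along [-105.8 -105.4  105.1  105.7] across [-59.7 -59.3  52.1  52.9]
```

```bash
python3 -m handwheel '{"rot":[[0,0,0],[0,0,0],[0,0,0],[0,0,0],[0,0,0],[0,0,0],[0,0,0]],"dp":[[1.2,-7.7,0],[0,0,-20],[0,0,-25],[0,0,-20],[0,0,-15],[0,0,-9],[0,0,0]],"hand":[30,30,30,30,30,30,30]}' ; python3 rep.py
python3 - <<'E'
from rep import *
a=np.radians(98.3); Y=np.array([np.cos(a),np.sin(a)]); X=np.array([Y[1],-Y[0]]); c=np.array([589.3,16.6])
im,P,hsv,C=grab('top','top3'); z=P[...,2]
m=(z>.09)&(z<.118)&(hsv[...,2]<110)&(hsv[...,1]<130)&(abs(P[...,0]-.59)<.1)&(abs(P[...,1]-.017)<.13)
p=P[m][:,:2]*1000-c; ly=p@Y;lx=p@X; print(m.sum(),ly.min(),ly.max(),lx.min(),lx.max(),np.median(z[m]))
m=masks(hsv,P)['blue']; print(np.nanmedian(z[m&(z>.115)&(z<.14)]))
im,P,hsv,C=grab('wrist','wrist3')
E
```

```text
time_s: 6.95
eef_pos: [0.5899, 0.0096, 0.2695]
tool_rot: [-0.001, 0.654, 0.756, -0.001]
wrist_force: [-0.1, -0.3, -1.8]
grip_width: 0.042
gripper_force: 61.0
t 7.0 pos [589.9   9.6 269.5] yaw 98.3 zdown [-0.002  0.    -1.   ] w 42.0 gf 61.0 F [-0.1 -0.3 -1.8] j [ -2.   5.  85.  -0.  91. -11.]
992 -104.79310587171278 129.09542312231443 -55.86237973293704 53.27755832779654 0.10521981240110401
0.12600073909423548
```

View pics/wrist3.png

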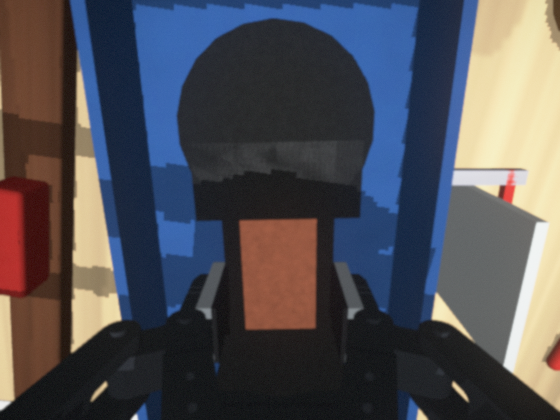

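The sole sits well inside the pan walls, with its tip at (275,20) and the far wall at row 5. I'll lower it a little, release, then go to weight A.

```bash
python3 -m handwheel '{"rot":[[0,0,0],[0,0,0],[0,0,0],[0,0,0],[0,0,0]],"dp":[[0,0,-3],[0,0,-1],[0,0,0],[0,0,0],[0,0,0]],"hand":[30,30,50,56,56]}' ; python3 rep.py
python3 -m handwheel '{"rot":[[0,0,0],[0,0,0],[0,0,0],[0,0,0],[0,0,0],[0,0,0]],"dp":[[0,0,5],[0,0,20],[0,0,40],[0,0,40],[0,0,20],[0,0,0]],"hand":[56,56,56,56,56,56]}'
python3 -m handwheel '{"rot":[[0,0,-8.1],[0,0,-8.1],[0,0,-8.1],[0,0,-8.1],[0,0,-8.1],[0,0,-8.1],[0,0,-8.1],[0,0,-8.1],[0,0,-8.1],[0,0,-8.1],[0,0,0]],"dp":[[3.2,-24,0],[3.2,-24,0],[3.2,-24,0],[3.2,-24,0],[3.2,-24,0],[3.2,-24,0],[3.2,-24,0],[3.2,-24,0],[3.2,-24,0],[3.2,-24,0],[0,0,0]],"hand":[40,40,40,40,40,40,40,40,40,40,40]}'
cat > look.py <<'E'
from rep import *
import sys
a=np.radians(98.3); Y=np.array([np.cos(a),np.sin(a)]); X=np.array([Y[1],-Y[0]]); c=np.array([589.3,16.6])
def ribs(n,P,hsv):
    m=(hsv[...,2]<95)&(hsv[...,1]<100)&(P[...,2]>.038)&(P[...,2]<.056)&(P[...,1]<-.1)&(P[...,1]>-.45)
    for b in blobs(m,60):
        r=rect(P[b][:,:2])
        if 45<r[1]<66 and r[2]<24: print(n,'rib',*r,'z',np.round(np.nanpercentile(P[b][:,2],90)*1000),b.sum())
def look(save=None,views=('top','side','wrist')):
    rep()
    for n in views:
        im,P,hsv,C=grab(n,save and n+save); ribs(n,P,hsv); z=P[...,2]
        m=masks(hsv,P)['blue']&(abs(P[...,0]-.59)<.1)&(abs(P[...,1]-.017)<.13)
        zz=z[m]; 
        if len(zz)>150: print(n,'rim z',np.round(np.nanpercentile(zz,[90,97])*1000,1),'floor',np.round(np.nanpercentile(zz,[5,20])*1000,1))
        l=(P[...,:2]*1000-c); ly=l@Y; lx=l@X
        s=(abs(ly)<92)&(abs(lx)<40)&(hsv[...,2]<90)&(hsv[...,1]<120)&(z<.125)&(z>.05)
        if n!='wrist' and s.sum()>100: print(n,'dark in pan: along',np.percentile(ly[s],[0,1,99,100]).round(),'across',np.percentile(lx[s],[0,1,99,100]).round(),'z',np.percentile(z[s],[5,50,95]).round(4))
        bm=((hsv[...,0]<5)|(hsv[...,0]>174))&(hsv[...,1]>170)&(z>.038)&(z<.052)&(P[...,0]<.55)&(P[...,0]>.3)
        if n=='top' and bm.sum()>50: print('bar grip',rect(P[bm][:,:2]))
if __name__=='__main__': look(*sys.argv[1:])
E
python3 look.py 4
```

```text
time_s: 7.55
eef_pos: [0.5902, 0.0096, 0.2671]
tool_rot: [0.0, 0.654, 0.756, 0.0]
wrist_force: [0.9, -0.1, 0.1]
grip_width: 0.056
gripper_force: 0.0
t 7.5 pos [590.2   9.6 267.1] yaw 98.3 zdown [ 0.001 -0.    -1.   ] w 56.0 gf 0.0 F [ 0.9 -0.1  0.1] j [ -2.   5.  85.   0.  90. -11.]
time_s: 8.15
eef_pos: [0.5901, 0.0096, 0.3971]
tool_rot: [0.003, 0.654, 0.756, 0.003]
wrist_force: [0.7, 0.9, -0.1]
grip_width: 0.056
gripper_force: 0.0
time_s: 9.25
eef_pos: [0.6219, -0.2333, 0.3891]
tool_rot: [-0.0, 0.989, 0.147, -0.002]
wrist_force: [-0.4, -0.0, -1.3]
grip_width: 0.04
gripper_force: 0.0
t 9.2 pos [ 621.9 -233.3  389.1] yaw 16.9 zdown [-0.003  0.    -1.   ] w 40.0 gf 0.0 F [-0.4 -0.  -1.3] j [-23.  15.  61.  -0. 104.  50.]
top rib [ 622.  -235.3] 54.7 14.6 15.7 z 53.0 146
top rib [ 342.8 -294.7] 55.8 14.8 7.5 z 52.0 163
top rim z [124.3 127.2] floor [87.  89.1]
top dark in pan: along [-90. -86.  87.  89.] across [-35. -32.  30.  32.] z [0.0983 0.1019 0.1056]
bar grip (array([432.5, -22.9]), 69.5, 22.3, 87.5)
side rib [ 751.9 -214.6] 47.6 17.5 -21.6 z 55.0 140
side rib [ 618.9 -239.9] 53.6 12.2 13.8 z 50.0 168
side rib [ 515.4 -242.2] 53.2 5.9 2.8 z 48.0 100
side rib [ 342.  -302.3] 53.9 9.4 11.5 z 48.0 124
side rib [ 612.  -357.5] 56.2 5.7 -15.4 z 48.0 136
side rim z [122.1 124.5] floor [86.9 88.3]
side dark in pan: along [-58. -55.  87.  91.] across [-37. -35.  29.  33.] z [0.0967 0.0998 0.1013]
wrist rib [ 619.6 -235.5] 56.6 14.0 16.6 z 51.0 997
wrist rib [ 614.8 -348.1] 55.8 11.4 -16.2 z 51.0 982
wrist rib [ 515.5 -235.5] 56.4 14.0 5.3 z 52.0 801
wrist rim z [126.5 127.2] floor [89.7 90.6]
```

View pics/top4.png

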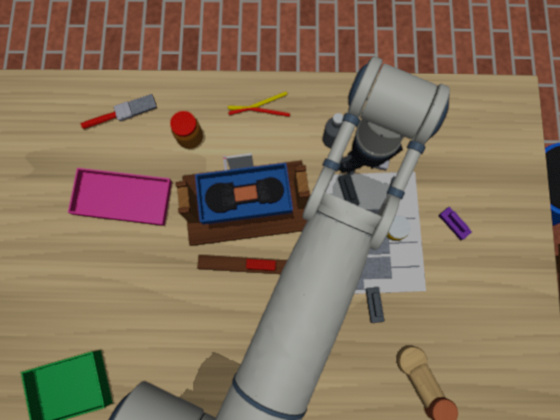

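The sole lies lengthwise in the middle of the pan (245,193), and all four weights are still in place. Sag is now about 20 mm, so about three weights should do it. I'll grasp weight A.

```bash
python3 -m handwheel '{"rot":[[0,0,-0.4],[0,0,0],[0,0,0],[0,0,0],[0,0,0],[0,0,0],[0,0,0],[0,0,0]],"dp":[[-0.9,-2,0],[0,0,-40],[0,0,-45],[0,0,-40],[0,0,-30],[0,0,-20],[0,0,-9],[0,0,0]],"hand":[40,40,40,40,40,40,40,40]}' 100; python3 rep.py
python3 -m handwheel '{"rot":[[0,0,0],[0,0,0],[0,0,0],[0,0,0],[0,0,0]],"dp":[[0,0,0],[0,0,0],[0,0,0],[0,0,0],[0,0,0]],"hand":[5,5,5,5,5]}' 100;python3 rep.py
python3 -m handwheel '{"rot":[[0,0,0],[0,0,0],[0,0,0],[0,0,0]],"dp":[[0,0,10],[0,0,30],[0,0,30],[0,0,0]],"hand":[5,5,5,5]}' 100;python3 rep.py
```

```text
time_s: 10.2
eef_pos: [0.6209, -0.2317, 0.2063]
tool_rot: [-0.001, 0.989, 0.147, -0.001]
wrist_force: [0.0, -0.5, 0.4]
grip_width: 0.0402
gripper_force: 0.0
t 10.2 pos [ 620.9 -231.7  206.3] yaw 16.9 zdown [-0.002  0.001 -1.   ] w 40.2 gf 0.0 F [ 0.  -0.5  0.4] j [-23.  18.  77.   0.  86.  50.]
time_s: 10.7
eef_pos: [0.6218, -0.2328, 0.2103]
tool_rot: [0.001, 0.989, 0.147, 0.002]
wrist_force: [0.8, -0.9, 5.8]
grip_width: 0.011
gripper_force: 99.9
t 10.7 pos [ 621.8 -232.8  210.3] yaw 16.8 zdown [ 0.004 -0.002 -1.   ] w 11.0 gf 99.9 F [ 0.8 -0.9  5.8] j [-23.  17.  76.  -0.  86.  50.]
time_s: 11.1
eef_pos: [0.6218, -0.2326, 0.2827]
tool_rot: [0.002, 0.989, 0.147, 0.003]
wrist_force: [1.5, -0.2, -3.8]
grip_width: 0.0114
gripper_force: 98.5
t 11.1 pos [ 621.8 -232.6  282.7] yaw 16.9 zdown [ 0.007 -0.003 -1.   ] w 11.4 gf 98.5 F [ 1.5 -0.2 -3.8] j [-23.  15.  71.   0.  93.  50.]
```

```bash
python3 -m handwheel '{"rot":[[0,0,0],[0,0,0],[0,0,0],[0,0,-1.1],[0,0,-1.1],[0,0,-1.1],[0,0,-1.1],[0,0,-1.1],[0,0,-1.1],[0,0,-1.1],[0,0,-0.8],[0,0,0]],"dp":[[0,0,35],[0,0,40],[0,0,30],[-4,30,0],[-5,38,0],[-5,38,0],[-5,38,0],[-5,38,0],[-5,38,0],[-5,38,0],[-4.5,34,0],[0,0,0]],"hand":[5,5,5,5,5,5,5,5,5,5,5,5]}' 100
python3 - <<'E'
from look import *
rep()
im,P,hsv,C=grab('top','top5'); im,P,hsv,C=grab('wrist','wrist5'); z=P[...,2]
l=(P[...,:2]*1000-c); m=(hsv[...,2]<110)&(z<.125)&(z>.09)&(abs(l@Y)<110)&(abs(l@X)<50); print(m.sum(),np.percentile(z[m],[10,50,90]))
m=(z>.16)&(z<.2)&(hsv[...,2]<120); 
for b in blobs(m,100): print(rect(P[b][:,:2]),b.sum(),np.median(z[b]))
E
```

```text
time_s: 12.3
eef_pos: [0.582, 0.0637, 0.38]
tool_rot: [-0.001, 0.997, 0.075, -0.002]
wrist_force: [0.1, -1.1, -7.1]
grip_width: 0.0111
gripper_force: 99.1
t 12.3 pos [582.   63.7 380. ] yaw 8.7 zdown [-0.004  0.002 -1.   ] w 11.1 gf 99.1 F [ 0.1 -1.1 -7.1] j [  3.   3.  75.   0. 102.  84.]
17467 [0.09744762 0.10264934 0.11562175]
(array([598.3,  63.9]), 44.6, 32.2, 8.7) 4503 0.19428740413327075
```

View pics/wrist5.png

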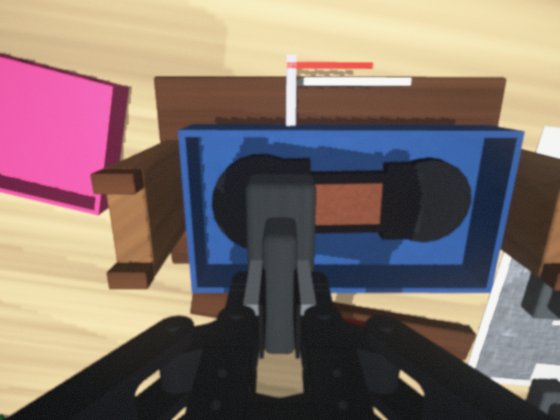

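The weight is held square over the pan: its block's front edge is at (282,180) and the sole's waist patch at (348,203). I'll lower it, following the spring down by its load, and release.

```bash
python3 -m handwheel '{"rot":[[0,0,-0.4],[0,0,0],[0,0,0],[0,0,0],[0,0,0],[0,0,0],[0,0,0],[0,0,0],[0,0,0]],"dp":[[1.5,-3.5,0],[0,0,-25],[0,0,-25],[0,0,-12],[0,0,-5],[0,0,-3],[0,0,-3],[0,0,-3],[0,0,0]],"hand":[5,5,5,5,5,5,5,5,5]}' 100;python3 rep.py
python3 -m handwheel '{"rot":[[0,0,0],[0,0,0],[0,0,0],[0,0,0]],"dp":[[0,0,0],[0,0,0],[0,0,0],[0,0,0]],"hand":[16,22,26,28]}' 
python3 -m handwheel '{"rot":[[0,0,0],[0,0,0],[0,0,0],[0,0,0],[0,0,0]],"dp":[[0,0,12],[0,0,30],[0,0,40],[0,0,25],[0,0,0]],"hand":[28,28,28,28,28]}'
python3 look.py 6
```

```text
time_s: 13.3
eef_pos: [0.5844, 0.0559, 0.3076]
tool_rot: [0.0, 0.998, 0.069, 0.001]
wrist_force: [0.2, -1.6, -3.5]
grip_width: 0.011
gripper_force: 99.4
t 13.3 pos [584.4  55.9 307.6] yaw 7.9 zdown [ 0.002 -0.    -1.   ] w 11.0 gf 99.4 F [ 0.2 -1.6 -3.5] j [ 2.  3. 82. -0. 94. 84.]
time_s: 13.7
eef_pos: [0.5843, 0.0562, 0.3075]
tool_rot: [-0.0, 0.998, 0.069, 0.001]
wrist_force: [-0.3, -0.4, 0.2]
grip_width: 0.0278
gripper_force: 0.0
time_s: 14.2
eef_pos: [0.5839, 0.0561, 0.4205]
tool_rot: [0.0, 0.998, 0.069, 0.005]
wrist_force: [0.2, -1.5, -0.0]
grip_width: 0.0284
gripper_force: 0.0
t 14.2 pos [583.9  56.1 420.5] yaw 8.0 zdown [ 0.01  0.   -1.  ] w 28.4 gf 0.0 F [ 0.2 -1.5 -0. ] j [  2.   3.  71.   0. 105.  84.]
top rib [ 616.7 -350.1] 56.8 14.9 -16.2 z 54.0 147
top rib [ 518.  -235.3] 56.0 14.1 5.2 z 53.0 148
top rib [ 342.8 -295.2] 55.9 14.9 8.5 z 53.0 162
top rim z [114.4 117.6] floor [76.3 78.5]
top dark in pan: along [-89. -87.  87.  90.] across [-40. -35.  35.  40.] z [0.0878 0.0917 0.1149]
bar grip (array([432.4, -23.1]), 69.1, 22.5, 87.4)
side rib [ 752.1 -213.8] 48.1 17.9 -20.9 z 54.0 138
side rib [ 515.  -240.2] 53.4 9.8 8.3 z 50.0 158
side rib [ 341.4 -298.8] 54.0 12.9 4.8 z 50.0 200
side rib [ 613. -354.] 56.4 13.8 -15.7 z 49.0 214
side rim z [112.9 114.1] floor [76.3 77.7]
side dark in pan: along [-57. -44.  48.  52.] across [-40. -39.  36.  37.] z [0.0865 0.1048 0.1218]
wrist rib [ 516.6 -229.2] 54.6 10.5 -4.5 z 50.0 462
wrist rim z [116.1 116.8] floor [79.1 79.7]
```

```bash
python3 -m handwheel '{"rot":[[0,0,-0.3],[0,0,-0.3],[0,0,-0.3],[0,0,-0.3],[0,0,-0.3],[0,0,-0.3],[0,0,-0.3],[0,0,0],[0,0,0],[0,0,0]],"dp":[[-8,-34,0],[-9,-38,0],[-9,-38,0],[-9,-38,0],[-9,-38,0],[-9,-38,0],[-8,-38,0],[-6,-29.7,0],[0,0,-10],[0,0,0]],"hand":[40,40,40,40,40,40,40,40,40,40]}'
python3 - <<'E'
from look import *
rep(); im,P,hsv,C=grab('wrist','w7'); ribs('wrist',P,hsv); im,P,hsv,C=grab('side'); ribs('side',P,hsv)
E
```

```text
time_s: 15.35
eef_pos: [0.517, -0.236, 0.4002]
tool_rot: [-0.002, 0.999, 0.05, -0.002]
wrist_force: [-0.8, -0.1, -0.6]
grip_width: 0.04
gripper_force: 0.0
t 15.3 pos [ 517.  -236.   400.2] yaw 5.8 zdown [-0.005  0.003 -1.   ] w 40.0 gf 0.0 F [-0.8 -0.1 -0.6] j [-28.   0.  76.   0. 104.  56.]
wrist rib [ 614.6 -348.3] 56.8 13.4 -16.4 z 51.0 1378
wrist rib [ 515.5 -235.7] 55.3 13.6 5.7 z 51.0 920
wrist rib [ 342.7 -294.6] 53.3 14.0 7.8 z 51.0 652
side rib [ 751.9 -214.8] 47.9 19.0 -20.0 z 54.0 139
side rib [ 515.1 -239. ] 53.6 12.5 6.6 z 51.0 169
side rib [ 341.3 -299.1] 54.6 14.4 11.0 z 49.0 154
side rib [ 612.6 -355.3] 56.2 9.1 -14.8 z 48.0 140
```

Aligned. Down 190 mm, grasp and lift.

```bash
python3 -m handwheel '{"rot":[[0,0,0],[0,0,0],[0,0,0],[0,0,0],[0,0,0],[0,0,0],[0,0,0]],"dp":[[0,0,-40],[0,0,-45],[0,0,-45],[0,0,-35],[0,0,-18],[0,0,-7],[0,0,0]],"hand":[40,40,40,40,40,40,40]}' 100; python3 rep.py
python3 -m handwheel '{"rot":[[0,0,0],[0,0,0],[0,0,0],[0,0,0],[0,0,0]],"dp":[[0,0,0],[0,0,0],[0,0,0],[0,0,0],[0,0,0]],"hand":[5,5,5,5,5]}' 100;python3 rep.py
python3 -m handwheel '{"rot":[[0,0,0],[0,0,0],[0,0,0],[0,0,0],[0,0,0],[0,0,0],[0,0,0]],"dp":[[0,0,10],[0,0,30],[0,0,40],[0,0,40],[0,0,35],[0,0,20],[0,0,0]],"hand":[5,5,5,5,5,5,5]}' 100;python3 rep.py
```

```text
time_s: 16.15
eef_pos: [0.5174, -0.2346, 0.2131]
tool_rot: [-0.0, 0.999, 0.052, -0.001]
wrist_force: [-1.2, 0.7, 0.4]
grip_width: 0.0398
gripper_force: 0.0
t 16.1 pos [ 517.4 -234.6  213.1] yaw 5.9 zdown [-0.001  0.001 -1.   ] w 39.8 gf 0.0 F [-1.2  0.7  0.4] j [-28.   3.  92.   0.  85.  56.]
time_s: 16.65
eef_pos: [0.5178, -0.2356, 0.2162]
tool_rot: [0.001, 0.999, 0.051, 0.002]
wrist_force: [-0.6, 2.5, 6.3]
grip_width: 0.0103
gripper_force: 98.2
t 16.6 pos [ 517.8 -235.6  216.2] yaw 5.9 zdown [ 0.003 -0.001 -1.   ] w 10.3 gf 98.2 F [-0.6  2.5  6.3] j [-28.   3.  92.   0.  85.  56.]
time_s: 17.35
eef_pos: [0.5172, -0.2358, 0.393]
tool_rot: [0.002, 0.999, 0.051, 0.003]
wrist_force: [0.6, -0.5, -5.2]
grip_width: 0.0101
gripper_force: 98.5
t 17.4 pos [ 517.2 -235.8  393. ] yaw 5.8 zdown [ 0.006 -0.003 -1.   ] w 10.1 gf 98.5 F [ 0.6 -0.5 -5.2] j [-28.   0.  77.  -0. 103.  56.]
```

```bash
python3 -m handwheel '{"rot":[[0,0,0.5],[0,0,0.5],[0,0,0.5],[0,0,0.5],[0,0,0.4],[0,0,0],[0,0,0],[0,0,0],[0,0,0]],"dp":[[10,32,0],[11,38,0],[11,38,0],[11,38,0],[11,38,0],[10,38,0],[7.6,28.4,0],[0,0,0],[0,0,0]],"hand":[5,5,5,5,5,5,5,5,5]}' 100
python3 - <<'E'
from look import *
rep(); im,P,hsv,C=grab('wrist','w8'); z=P[...,2]
for lo,hi in((.19,.215),(.13,.15),(.098,.125)):
  m=(z>lo)&(z<hi)&(hsv[...,2]<130)&(hsv[...,1]<100)
  for b in blobs(m,300): print(lo,rect(P[b][:,:2]),b.sum(),np.median(z[b]))
E
```

```text
time_s: 18.25
eef_pos: [0.5888, 0.0153, 0.3862]
tool_rot: [0.0, 0.997, 0.073, -0.002]
wrist_force: [0.1, -0.3, -4.8]
grip_width: 0.0105
gripper_force: 98.7
t 18.2 pos [588.8  15.3 386.2] yaw 8.3 zdown [-0.004 -0.001 -1.   ] w 10.5 gf 98.7 F [ 0.1 -0.3 -4.8] j [ -2.   3.  74.  -0. 103.  80.]
0.19 (array([603.4,  17.9]), 47.3, 32.2, 8.4) 4242 0.19457563198939515
0.13 (array([582.2,  54.5]), 55.4, 14.4, 7.9) 2034 0.14172528726171965
0.098 (array([582. ,  54.6]), 83.7, 32.1, 7.5) 3172 0.11585217121070232
```

View pics/w8.png

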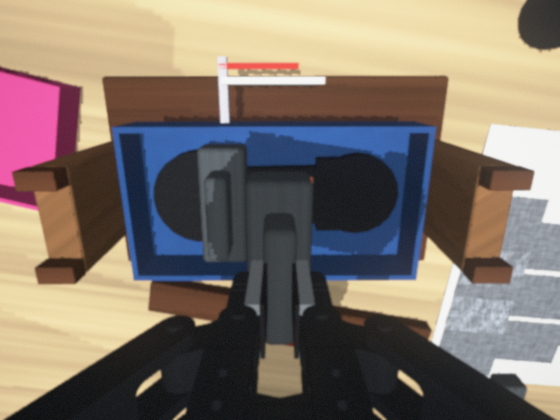

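Weight A stands at (222,203) in the pan. The held weight's block is at (278,200), clear of it. I'll lower it 3 mm further along.

```bash
python3 -m handwheel '{"rot":[[0,0,0],[0,0,0],[0,0,0],[0,0,0],[0,0,0],[0,0,0],[0,0,0],[0,0,0],[0,0,0]],"dp":[[0.4,-3,0],[0,0,-25],[0,0,-30],[0,0,-17],[0,0,-5],[0,0,-4],[0,0,-4],[0,0,-2],[0,0,0]],"hand":[5,5,5,5,5,5,5,5,5]}' 100;python3 rep.py
python3 -m handwheel '{"rot":[[0,0,0],[0,0,0],[0,0,0],[0,0,0]],"dp":[[0,0,0],[0,0,0],[0,0,0],[0,0,0]],"hand":[15,20,24,24]}' 
python3 -m handwheel '{"rot":[[0,0,0],[0,0,0],[0,0,0],[0,0,0],[0,0,0]],"dp":[[0,0,12],[0,0,30],[0,0,40],[0,0,25],[0,0,0]],"hand":[24,24,24,24,24]}'
python3 look.py 9
```

```text
time_s: 19.2
eef_pos: [0.5894, 0.0116, 0.3029]
tool_rot: [0.0, 0.997, 0.072, 0.001]
wrist_force: [0.4, -1.1, -1.7]
grip_width: 0.0102
gripper_force: 99.1
t 19.2 pos [589.4  11.6 302.9] yaw 8.3 zdown [ 0.002 -0.    -1.   ] w 10.2 gf 99.1 F [ 0.4 -1.1 -1.7] j [-2.  4. 82. -0. 94. 80.]
time_s: 19.6
eef_pos: [0.5893, 0.0118, 0.3023]
tool_rot: [0.0, 0.997, 0.072, 0.001]
wrist_force: [-0.4, 0.4, -0.5]
grip_width: 0.0241
gripper_force: 0.0
time_s: 20.1
eef_pos: [0.589, 0.0118, 0.4155]
tool_rot: [0.001, 0.997, 0.072, 0.005]
wrist_force: [-0.7, 0.0, 0.5]
grip_width: 0.024
gripper_force: 0.0
t 20.1 pos [589.   11.8 415.5] yaw 8.3 zdown [ 0.01 -0.   -1.  ] w 24.0 gf 0.0 F [-0.7  0.   0.5] j [ -2.   3.  71.   0. 105.  80.]
top rib [ 616.9 -350.3] 56.5 15.2 -16.7 z 53.0 148
top rib [ 342.9 -294.9] 55.8 14.9 6.6 z 52.0 161
top rim z [106.2 108.7] floor [67.7 69.8]
top dark in pan: along [-89. -86.  86.  90.] across [-40. -39.  38.  40.] z [0.0792 0.0851 0.1095]
bar grip (array([431.5, -40.7]), 33.2, 21.5, 89.5)
side rib [ 752.1 -214.1] 47.9 18.3 -20.3 z 54.0 138
side rib [ 341.2 -297.9] 53.8 13.8 7.5 z 50.0 192
side rib [ 612.9 -354.4] 56.3 12.6 -16.2 z 50.0 208
side rim z [104.7 105.7] floor [68.  70.8]
side dark in pan: along [-59. -46.  40.  51.] across [-40. -39.  36.  38.] z [0.0822 0.1049 0.1233]
wrist rim z [107.5 108.2] floor [70.4 71.1]
```

```bash
python3 -m handwheel '{"rot":[[0,0,-0.4],[0,0,-0.4],[0,0,0],[0,0,0],[0,0,0],[0,0,0],[0,0,0],[0,0,0],[0,0,0],[0,0,0],[0,0,0]],"dp":[[-22,-28,0],[-28,-35,0],[-28,-35,0],[-28,-35,0],[-28,-35,0],[-28,-35,0],[-28,-35,0],[-28,-35,0],[-28,-34,-10],[0,0,0],[0,0,0]],"hand":[40,40,40,40,40,40,40,40,40,40,40]}'
python3 - <<'E'
from look import *
rep(); im,P,hsv,C=grab('wrist','w10'); ribs('wrist',P,hsv); im,P,hsv,C=grab('side'); ribs('side',P,hsv)
E
```

```text
time_s: 21.35
eef_pos: [0.3426, -0.2958, 0.3969]
tool_rot: [-0.001, 0.998, 0.064, -0.001]
wrist_force: [0.6, 0.0, 0.3]
grip_width: 0.0399
gripper_force: 0.0
t 21.4 pos [ 342.6 -295.8  396.9] yaw 7.3 zdown [-0.002  0.003 -1.   ] w 39.9 gf 0.0 F [0.6 0.  0.3] j [-45. -18.  93.   0. 105.  38.]
wrist rib [ 340.2 -294.7] 56.4 13.9 8.2 z 52.0 938
side rib [ 752.2 -214.5] 48.0 18.3 -19.6 z 54.0 142
side rib [ 341.4 -297.9] 54.1 15.2 6.0 z 50.0 210
side rib [ 612.9 -354.4] 56.1 12.4 -15.5 z 50.0 181
```

```bash
python3 -m handwheel '{"rot":[[0,0,0],[0,0,0],[0,0,0],[0,0,0],[0,0,0],[0,0,0],[0,0,0]],"dp":[[0,0,-40],[0,0,-45],[0,0,-45],[0,0,-35],[0,0,-15],[0,0,-6],[0,0,0]],"hand":[40,40,40,40,40,40,40]}' 100
python3 -m handwheel '{"rot":[[0,0,0],[0,0,0],[0,0,0],[0,0,0],[0,0,0]],"dp":[[0,0,0],[0,0,0],[0,0,0],[0,0,0],[0,0,0]],"hand":[5,5,5,5,5]}' 100;python3 rep.py
python3 -m handwheel '{"rot":[[0,0,0],[0,0,0],[0,0,0],[0,0,0],[0,0,0],[0,0,0],[0,0,0]],"dp":[[0,0,10],[0,0,30],[0,0,40],[0,0,40],[0,0,35],[0,0,20],[0,0,0]],"hand":[5,5,5,5,5,5,5]}' 100;python3 rep.py
```

```text
time_s: 22.15
eef_pos: [0.3439, -0.295, 0.2134]
tool_rot: [0.0, 0.998, 0.066, 0.0]
wrist_force: [-0.6, -0.7, 0.8]
grip_width: 0.04
gripper_force: 0.0
time_s: 22.65
eef_pos: [0.3437, -0.2954, 0.2152]
tool_rot: [0.001, 0.998, 0.065, 0.001]
wrist_force: [-0.8, 2.3, 5.4]
grip_width: 0.0108
gripper_force: 98.2
t 22.6 pos [ 343.7 -295.4  215.2] yaw 7.5 zdown [ 0.003 -0.002 -1.   ] w 10.8 gf 98.2 F [-0.8  2.3  5.4] j [-45. -15. 109.   0.  86.  38.]
time_s: 23.35
eef_pos: [0.3431, -0.2954, 0.3917]
tool_rot: [0.002, 0.998, 0.065, 0.002]
wrist_force: [-0.0, 0.2, -5.7]
grip_width: 0.0104
gripper_force: 98.6
t 23.4 pos [ 343.1 -295.4  391.7] yaw 7.4 zdown [ 0.004 -0.005 -1.   ] w 10.4 gf 98.6 F [-0.   0.2 -5.7] j [-45. -18.  93.  -0. 104.  38.]
```

```bash
python3 -m handwheel '{"rot":[[0,0,0.4],[0,0,0.4],[0,0,0],[0,0,0],[0,0,0],[0,0,0],[0,0,0],[0,0,0],[0,0,0],[0,0,0],[0,0,0]],"dp":[[24,25,10],[30,31,0],[30,31,0],[30,31,0],[30,31,0],[30,31,0],[30,31,0],[28,30,0],[21,23.5,0],[0,0,0],[0,0,0]],"hand":[5,5,5,5,5,5,5,5,5,5,5]}' 100
python3 - <<'E'
from look import *
rep(); im,P,hsv,C=grab('wrist','w11'); z=P[...,2]
for lo,hi in((.185,.22),(.125,.15),(.095,.115)):
  m=(z>lo)&(z<hi)&(hsv[...,2]<130)&(hsv[...,1]<100)
  for b in blobs(m,300): print(lo,rect(P[b][:,:2]),b.sum(),np.median(z[b]))
E
```

```text
time_s: 24.45
eef_pos: [0.5965, -0.0303, 0.3949]
tool_rot: [-0.0, 0.997, 0.073, -0.002]
wrist_force: [-0.5, 0.1, -5.3]
grip_width: 0.0106
gripper_force: 98.8
t 24.4 pos [596.5 -30.3 394.9] yaw 8.3 zdown [-0.005 -0.    -1.   ] w 10.6 gf 98.8 F [-0.5  0.1 -5.3] j [ -6.   5.  72.  -0. 104.  76.]
0.185 (array([611.3, -26.8]), 45.5, 32.0, 9.1) 4563 0.2043013750956687
0.125 (array([582. ,  54.3]), 55.8, 14.9, 8.4) 1793 0.13299464467197897
0.125 (array([586.7,  11.8]), 55.9, 14.4, 8.2) 1692 0.13299184609212095
0.095 (array([ 741.5, -184.4]), 34.0, 11.9, 46.7) 1020 0.10089090637224041
0.095 (array([581.9,  54.3]), 83.8, 32.7, 8.3) 2927 0.10705017833455688
0.095 (array([586.5,  11.7]), 84.0, 32.2, 8.0) 2760 0.10714490317447439
```

```bash
python3 -m handwheel '{"rot":[[0,0,0],[0,0,0],[0,0,0],[0,0,0],[0,0,0],[0,0,0],[0,0,0],[0,0,0],[0,0,0],[0,0,0]],"dp":[[0,0,-20],[0,0,-30],[0,0,-25],[0,0,-15],[0,0,-5],[0,0,-3],[0,0,-3],[0,0,-3],[0,0,-2],[0,0,0]],"hand":[5,5,5,5,5,5,5,5,5,5]}' 100;python3 rep.py
python3 -m handwheel '{"rot":[[0,0,0],[0,0,0],[0,0,0],[0,0,0]],"dp":[[0,0,0],[0,0,0],[0,0,0],[0,0,0]],"hand":[15,20,24,24]}' 
python3 -m handwheel '{"rot":[[0,0,0],[0,0,0],[0,0,0],[0,0,0],[0,0,0],[0,0,0]],"dp":[[0,0,12],[0,0,30],[0,0,40],[0,0,35],[0,0,0],[0,0,0]],"hand":[24,24,24,24,24,24]}'
python3 look.py 12
python3 - <<'E'
from look import *
im,P,hsv,C=grab('wrist'); z=P[...,2]
m=(z>.11)&(z<.13)&(hsv[...,2]<130)&(hsv[...,1]<100)
for b in blobs(m,300): print(rect(P[b][:,:2]),b.sum(),np.median(z[b]))
E
```

```text
time_s: 25.5
eef_pos: [0.5965, -0.0308, 0.2925]
tool_rot: [0.0, 0.997, 0.072, 0.001]
wrist_force: [2.1, -1.3, -2.2]
grip_width: 0.0108
gripper_force: 99.2
t 25.5 pos [596.5 -30.8 292.5] yaw 8.3 zdown [ 0.002 -0.    -1.   ] w 10.8 gf 99.2 F [ 2.1 -1.3 -2.2] j [-6.  5. 82. -0. 93. 76.]
time_s: 25.9
eef_pos: [0.5963, -0.0307, 0.2923]
tool_rot: [0.0, 0.997, 0.072, 0.0]
wrist_force: [-0.1, 0.0, 0.0]
grip_width: 0.0239
gripper_force: 0.0
time_s: 26.5
eef_pos: [0.5961, -0.0308, 0.411]
tool_rot: [0.0, 0.997, 0.072, 0.002]
wrist_force: [-0.4, -0.4, -0.6]
grip_width: 0.0242
gripper_force: 0.0
t 26.5 pos [596.1 -30.8 411. ] yaw 8.3 zdown [ 0.004 -0.    -1.   ] w 24.2 gf 0.0 F [-0.4 -0.4 -0.6] j [ -6.   5.  70.  -0. 105.  76.]
top rib [ 616.1 -350.2] 56.3 14.9 -15.5 z 53.0 150
top rim z [ 97.4 100.8] floor [57.4 60.3]
top dark in pan: along [-81. -76.  63.  66.] across [-40. -39.  39.  40.] z [0.0713 0.0967 0.1232]
side rib [ 751.7 -215. ] 47.9 18.0 -20.6 z 54.0 141
side rib [ 613.1 -353.9] 56.0 13.0 -15.7 z 50.0 215
side rim z [94.8 95.6] floor [58.4 69.6]
side dark in pan: along [-68. -65.  43.  54.] across [-39. -39.  36.  37.] z [0.0889 0.11   0.1209]
wrist rim z [97.2 97.8] floor [60.1 60.8]
(array([582.2,  54.4]), 55.2, 14.6, 7.7) 1662 0.12247726824364241
(array([586.9,  11.8]), 55.3, 14.5, 8.3) 1514 0.12258809194440143
(array([592.8, -29.8]), 56.7, 13.6, 8.5) 1389 0.12268486787811356
```

View pics/side12.png

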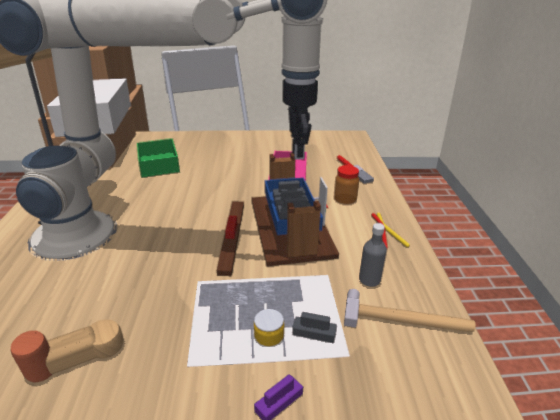

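Side view: three weights stand in the pan at (292,195), and the tin (268,327), glue and jar are upright. The last weight is at (315,327). The pan has sunk about 49 mm, which is inside the band. Next, the leftover weight goes to the basket.

```bash
python3 -m handwheel '{"rot":[[0,0,-3],[0,0,-3],[0,0,-3],[0,0,-3],[0,0,-3],[0,0,-3],[0,0,-3],[0,0,-3],[0,0,0],[0,0,0],[0,0,0]],"dp":[[2,-32,0],[2.4,-40,0],[2.4,-40,0],[2.4,-40,0],[2.4,-40,0],[2.4,-40,0],[2.4,-40,0],[2.4,-40,0],[0,-7.4,-5],[0,0,0],[0,0,0]],"hand":[40,40,40,40,40,40,40,40,40,40,40]}'
python3 - <<'E'
from look import *
rep(); im,P,hsv,C=grab('wrist','w13'); ribs('wrist',P,hsv); im,P,hsv,C=grab('side'); ribs('side',P,hsv)
im,P,hsv,C=grab('top','top13');m=masks(hsv,P)['pink'];print('basket',rect(P[m][:,:2]),rect(P[m&(P[...,2]>.028)][:,:2]))
E
```

```text
time_s: 27.8
eef_pos: [0.6152, -0.3493, 0.4026]
tool_rot: [-0.001, 0.991, -0.136, -0.001]
wrist_force: [0.6, 0.2, 0.1]
grip_width: 0.0398
gripper_force: 0.0
t 27.8 pos [ 615.2 -349.3  402.6] yaw -15.7 zdown [-0.001  0.002 -1.   ] w 39.8 gf 0.0 F [0.6 0.2 0.1] j [-32.  23.  50.   0. 107.  73.]
wrist rib [ 751.7 -211.9] 48.3 17.8 -21.2 z 54.0 632
wrist rib [ 614.1 -350.4] 55.4 13.5 -16.2 z 52.0 904
side rib [ 751.8 -214.4] 47.7 18.0 -22.1 z 54.0 133
side rib [ 614.  -353.2] 54.8 14.5 -15.0 z 50.0 231
basket (array([597. , 329.4]), 235.5, 115.2, 84.1) (array([597.3, 330.2]), 237.2, 114.8, 84.1)
```

```bash
python3 -m handwheel '{"rot":[[0,0,-0.3],[0,0,0],[0,0,0],[0,0,0],[0,0,0],[0,0,0],[0,0,0],[0,0,0]],"dp":[[0,-1,-10],[0,0,-40],[0,0,-45],[0,0,-45],[0,0,-30],[0,0,-15],[0,0,-6],[0,0,0]],"hand":[40,40,40,40,40,40,40,40]}' 100
python3 -m handwheel '{"rot":[[0,0,0],[0,0,0],[0,0,0],[0,0,0],[0,0,0]],"dp":[[0,0,0],[0,0,0],[0,0,0],[0,0,0],[0,0,0]],"hand":[5,5,5,5,5]}' 100;python3 rep.py
python3 -m handwheel '{"rot":[[0,0,0],[0,0,0],[0,0,0],[0,0,0],[0,0,0],[0,0,0],[0,0,0]],"dp":[[0,0,10],[0,0,35],[0,0,40],[0,0,40],[0,0,40],[0,0,25],[0,0,0]],"hand":[5,5,5,5,5,5,5]}' 100;python3 rep.py
```

```text
time_s: 28.75
eef_pos: [0.6152, -0.351, 0.2132]
tool_rot: [0.0, 0.99, -0.139, 0.0]
wrist_force: [0.1, 0.1, 0.4]
grip_width: 0.0403
gripper_force: 0.0
time_s: 29.25
eef_pos: [0.6156, -0.3511, 0.2159]
tool_rot: [0.001, 0.99, -0.139, 0.002]
wrist_force: [0.2, 2.4, 6.0]
grip_width: 0.0106
gripper_force: 98.1
t 29.2 pos [ 615.6 -351.1  215.9] yaw -16.0 zdown [ 0.004 -0.002 -1.   ] w 10.6 gf 98.1 F [0.2 2.4 6. ] j [-32.  24.  68.   0.  88.  74.]
time_s: 29.95
eef_pos: [0.6146, -0.3512, 0.4085]
tool_rot: [0.002, 0.99, -0.14, 0.004]
wrist_force: [0.4, -0.1, -4.5]
grip_width: 0.0105
gripper_force: 98.6
t 29.9 pos [ 614.6 -351.2  408.5] yaw -16.1 zdown [ 0.007 -0.005 -1.   ] w 10.5 gf 98.6 F [ 0.4 -0.1 -4.5] j [-32.  23.  50.  -0. 107.  74.]
```

```bash
python3 -m handwheel '{"rot":[[0,0,1],[0,0,1],[0,0,1],[0,0,1],[0,0,1],[0,0,1],[0,0,1],[0,0,1],[0,0,1],[0,0,1],[0,0,0]],"dp":[[-1,26,0],[-1,38,0],[-1,38,0],[-1,38,0],[-1,38,0],[-1,38,0],[-1,38,0],[-1,38,0],[-1,38,0],[-1,30,0],[0,0,0]],"hand":[5,5,5,5,5,5,5,5,5,5,5]}' 100
python3 -m handwheel '{"rot":[[0,0,0],[0,0,0],[0,0,0],[0,0,0],[0,0,0],[0,0,0],[0,0,0],[0,0,0],[0,0,0],[0,0,0]],"dp":[[-1,30,0],[-1,40,0],[-1,40,0],[-1,40,0],[-1,40,0],[-1,40,0],[-1,40,0],[-1,33,0],[0,20,0],[0,0,0]],"hand":[5,5,5,5,5,5,5,5,5,5]}' 100
python3 rep.py
```

```text
time_s: 31.05
eef_pos: [0.6047, 0.0126, 0.3996]
tool_rot: [-0.001, 0.999, -0.05, -0.002]
wrist_force: [0.1, -1.0, -4.9]
grip_width: 0.0105
gripper_force: 98.8
time_s: 32.05
eef_pos: [0.5968, 0.3343, 0.3987]
tool_rot: [0.001, 0.999, -0.051, -0.002]
wrist_force: [0.6, -0.6, -6.2]
grip_width: 0.0103
gripper_force: 99.0
t 32.0 pos [596.8 334.3 398.7] yaw -5.9 zdown [-0.005 -0.001 -1.   ] w 10.3 gf 99.0 F [ 0.6 -0.6 -6.2] j [ 26.  19.  56.   0. 106. 122.]
```

```bash
python3 -m handwheel '{"rot":[[0,0,0],[0,0,0],[0,0,0],[0,0,0],[0,0,0],[0,0,0],[0,0,0],[0,0,0],[0,0,0],[0,0,0],[0,0,0]],"dp":[[0,-2,-40],[0,0,-45],[0,0,-45],[0,0,-30],[0,0,-12],[0,0,-4],[0,0,0],[0,0,0],[0,0,0],[0,0,0],[0,0,0]],"hand":[5,5,5,5,5,5,5,20,34,34,34]}' 100; python3 rep.py
python3 -m handwheel '{"rot":[[0,0,0],[0,0,0],[0,0,0],[0,0,0],[0,0,0],[0,0,0]],"dp":[[0,0,20],[0,0,40],[0,0,45],[0,0,45],[0,0,30],[0,0,0]],"hand":[34,34,34,34,34,34]}'
python3 -m handwheel '{"rot":[[0,0,8.5],[0,0,8.5],[0,0,8.5],[0,0,8.5],[0,0,8.5],[0,0,8.5],[0,0,8.5],[0,0,8.5],[0,0,8.5],[0,0,8.5],[0,0,8.5],[0,0,0]],"dp":[[-15,-30,0],[-15,-33,0],[-15,-33,0],[-15,-33,0],[-15,-33,0],[-15,-33,0],[-15,-33,0],[-15,-33,0],[-15,-33,0],[-15,-33,0],[-15,-30,0],[0,0,0]],"hand":[50,50,50,50,50,50,50,50,50,50,50,50]}'
python3 - <<'E'
from look import *
rep()
for n in('top','side','wrist'):
    im,P,hsv,C=grab(n,n+'14'); z=P[...,2]; H=hsv[...,0]; S=hsv[...,1]
    bm=((H<5)|(H>174))&(S>150)&(z>.036)&(z<.053)&(abs(P[...,0]-.43)<.08)&(abs(P[...,1]+.023)<.1)
    if bm.sum()>20: print(n,'grip',rect(P[bm][:,:2]),np.percentile(z[bm],[50,95]),bm.sum())
    wm=(H<20)&(S>90)&(hsv[...,2]<140)&(z>.011)&(z<.024)&(P[...,0]<.49)&(P[...,0]>.37)&(abs(P[...,1]+.023)<.2)
    if wm.sum()>20: print(n,'bar',rect(P[wm][:,:2]))
    k=(hsv[...,2]<110)&(S<100)&(z>.02)&(z<.06)&(abs(P[...,0]-.597)<.05)&(abs(P[...,1]-.33)<.11)
    if k.sum()>20: print(n,'weight in basket',rect(P[k][:,:2]),np.percentile(z[k],[5,95]))
E
```

```text
time_s: 33.15
eef_pos: [0.5973, 0.3301, 0.2287]
tool_rot: [-0.001, 0.999, -0.053, 0.001]
wrist_force: [-1.2, 0.4, -0.0]
grip_width: 0.0341
gripper_force: 0.0
t 33.1 pos [597.3 330.1 228.7] yaw -6.0 zdown [ 0.003  0.001 -1.   ] w 34.1 gf 0.0 F [-1.2  0.4 -0. ] j [ 26.  20.  72.  -0.  88. 122.]
time_s: 33.75
eef_pos: [0.5965, 0.3297, 0.4151]
tool_rot: [-0.003, 0.999, -0.053, 0.005]
wrist_force: [-0.0, -0.7, 0.7]
grip_width: 0.034
gripper_force: 0.0
time_s: 34.95
eef_pos: [0.4308, -0.0292, 0.4067]
tool_rot: [0.001, 0.723, 0.691, -0.0]
wrist_force: [-0.3, 0.9, -0.5]
grip_width: 0.0501
gripper_force: 0.0
t 35.0 pos [430.8 -29.2 406.7] yaw 87.4 zdown [ 0.    -0.001 -1.   ] w 50.1 gf 0.0 F [-0.3  0.9 -0.5] j [ -8. -21.  94.  -0. 107.  -6.]
top grip (array([424.2, -23.1]), 68.6, 9.5, -86.9) [0.04574324 0.04972218] 44
top bar (array([435.4,  -9. ]), 338.9, 64.7, 81.6)
top weight in basket (array([597.3, 327.9]), 80.5, 31.8, -7.6) [0.02298759 0.05566143]
side grip (array([431.4, -25.2]), 68.7, 20.2, 87.3) [0.04352426 0.04556254] 152
side bar (array([448.4, -11.5]), 338.7, 73.0, 86.5)
side weight in basket (array([625.3, 321.7]), 29.6, 17.4, 86.5) [0.02095482 0.05045848]
wrist grip (array([430.5, -20.1]), 68.8, 22.9, 87.7) [0.0467345  0.04795071] 1755
wrist bar (array([449.2, -24.3]), 302.2, 73.4, 87.4)
```

View pics/wrist14.png

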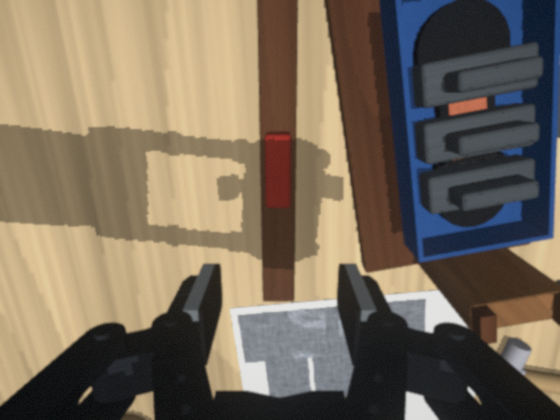

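The wrist view shows the red grip centred at (279,170) on the bar, with three upright weights in the pan at right. The leftover weight is in the basket. Grasping the bar.

```bash
python3 -m handwheel '{"rot":[[0,0,0],[0,0,0],[0,0,0],[0,0,0],[0,0,0],[0,0,0],[0,0,0],[0,0,0]],"dp":[[1.2,6,-10],[0,0,-40],[0,0,-45],[0,0,-45],[0,0,-35],[0,0,-18],[0,0,-8],[0,0,0]],"hand":[50,50,50,50,50,50,50,50]}' 100; python3 rep.py
python3 -m handwheel '{"rot":[[0,0,0],[0,0,0],[0,0,0],[0,0,0],[0,0,0],[0,0,0]],"dp":[[0,0,-3],[0,0,0],[0,0,0],[0,0,0],[0,0,0],[0,0,0]],"hand":[45,10,10,10,10,10]}' 100;python3 rep.py
python3 -m handwheel '{"rot":[[0,0,0],[0,0,0],[0,0,0],[0,0,0],[0,0,0],[0,0,0],[0,0,0]],"dp":[[0,0,10],[0,0,35],[0,0,40],[0,0,40],[0,0,35],[0,0,20],[0,0,0]],"hand":[10,10,10,10,10,10,10]}' 100;python3 rep.py
```

```text
time_s: 35.9
eef_pos: [0.4331, -0.0199, 0.2042]
tool_rot: [-0.001, 0.723, 0.691, -0.001]
wrist_force: [-0.7, 0.3, 0.1]
grip_width: 0.0499
gripper_force: 0.0
t 35.9 pos [433.1 -19.9 204.2] yaw 87.4 zdown [-0.003  0.001 -1.   ] w 49.9 gf 0.0 F [-0.7  0.3  0.1] j [ -7. -18. 113.   0.  86.  -5.]
time_s: 36.5
eef_pos: [0.4337, -0.0208, 0.2042]
tool_rot: [0.001, 0.723, 0.691, 0.001]
wrist_force: [-2.6, 0.8, 5.4]
grip_width: 0.0212
gripper_force: 99.3
t 36.5 pos [433.7 -20.8 204.2] yaw 87.4 zdown [ 0.002  0.    -1.   ] w 21.2 gf 99.3 F [-2.6  0.8  5.4] j [ -7. -18. 113.   0.  85.  -5.]
time_s: 37.2
eef_pos: [0.4335, -0.0209, 0.3865]
tool_rot: [0.003, 0.723, 0.691, 0.002]
wrist_force: [1.1, 0.7, -4.0]
grip_width: 0.0215
gripper_force: 99.0
t 37.2 pos [433.5 -20.9 386.5] yaw 87.4 zdown [ 0.007 -0.001 -1.   ] w 21.5 gf 99.0 F [ 1.1  0.7 -4. ] j [ -7. -21.  96.  -0. 104.  -5.]
```

```bash
python3 -m handwheel '{"rot":[[0,0,1.8],[0,0,1.8],[0,0,1.8],[0,0,1.8],[0,0,1.8],[0,0,1.9],[0,0,0],[0,0,0]],"dp":[[20,5,5],[30,8,5],[32,8,0],[32,8,0],[26,7,0],[16,4,0],[0,0,0],[0,0,0]],"hand":[10,10,10,10,10,10,10,10]}' 100
python3 - <<'E'
from look import *
rep()
for n in('top','side','wrist'):
    im,P,hsv,C=grab(n,n+'15'); z=P[...,2]; H=hsv[...,0]; S=hsv[...,1]; l=P[...,:2]*1000-c; ly=l@Y; lx=l@X
    for nm,lo,hi in(('bar',.19,.225),('sup',.148,.165)):
        wm=(H<20)&(S>80)&(hsv[...,2]<150)&(z>lo)&(z<hi)&(abs(l).max(-1)<200)
        for b in blobs(wm,60):
            q=np.percentile(ly[b],[0,100]).round(1),np.percentile(lx[b],[0,100]).round(1); print(n,nm,rect(P[b][:,:2]),'along',*q[0],'across',*q[1],'z',np.percentile(z[b],[5,50,95]).round(3))
E
```

```text
time_s: 38.0
eef_pos: [0.5893, 0.0191, 0.3905]
tool_rot: [-0.001, 0.655, 0.756, -0.001]
wrist_force: [-0.4, -0.3, -3.6]
grip_width: 0.0216
gripper_force: 99.3
t 38.0 pos [589.3  19.1 390.5] yaw 98.2 zdown [-0.004 -0.    -1.   ] w 21.6 gf 99.3 F [-0.4 -0.3 -3.6] j [ -1.   4.  74.  -0. 103. -10.]
top bar (array([604.3, -82.4]), 109.8, 37.9, -81.8) along -155.0 -45.2 across -18.4 19.5 z [0.198 0.204 0.208]
top bar (array([580.9,  78. ]), 92.0, 37.1, -81.3) along 15.9 107.8 across -18.3 18.9 z [0.198 0.204 0.208]
top bar (array([569.1, 161.1]), 36.6, 16.0, 3.0) along 136.5 154.2 across -17.7 19.2 z [0.201 0.204 0.208]
top sup (array([ 579.9, -121.8]), 23.4, 12.2, -82.1) along -147.4 -123.9 across -35.4 -23.2 z [0.153 0.156 0.159]
side bar (array([584.3,  14.1]), 310.9, 37.8, -80.5) along -157.6 153.4 across -24.2 15.1 z [0.194 0.203 0.214]
wrist bar (array([579.4,  76.3]), 108.8, 36.2, -81.6) along 6.0 114.9 across -19.4 16.9 z [0.205 0.207 0.208]
wrist bar (array([596.3, -41.7]), 36.1, 36.0, 10.1) along -76.7 -40.2 across -19.3 16.8 z [0.206 0.207 0.208]
```

View pics/wrist15.png

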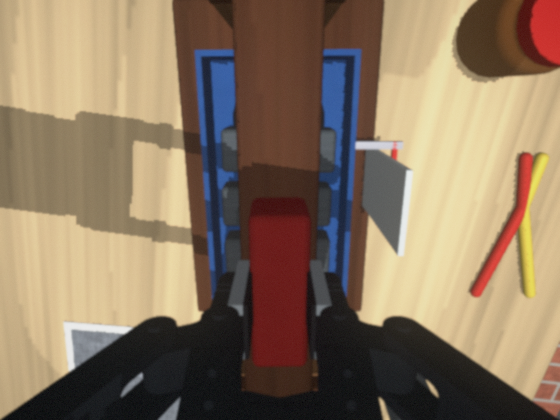

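The bar is centred over the pan with its sides at columns 238 and 322, and it matches the supports along and across. I'll lower it 45 mm.

```bash
python3 -m handwheel '{"rot":[[0,0,0],[0,0,0],[0,0,0],[0,0,0],[0,0,0],[0,0,0],[0,0,0]],"dp":[[0,0,-12],[0,0,-15],[0,0,-9],[0,0,-4],[0,0,-2],[0,0,-1.5],[0,0,0]],"hand":[10,10,10,10,10,10,10]}' 100;python3 rep.py
```

```text
time_s: 38.85
eef_pos: [0.5894, 0.0192, 0.3495]
tool_rot: [0.0, 0.654, 0.756, 0.0]
wrist_force: [-0.2, -0.7, -2.8]
grip_width: 0.0214
gripper_force: 99.4
t 38.9 pos [589.4  19.2 349.5] yaw 98.3 zdown [ 0.001  0.    -1.   ] w 21.4 gf 99.4 F [-0.2 -0.7 -2.8] j [ -1.   3.  78.   0.  99. -10.]
```

```bash
python3 -m handwheel '{"rot":[[0,0,0],[0,0,0],[0,0,0],[0,0,0]],"dp":[[0,0,-1.5],[0,0,-1.5],[0,0,0],[0,0,0]],"hand":[10,10,10,10]}' 100;python3 rep.py
python3 -m handwheel '{"rot":[[0,0,0],[0,0,0],[0,0,0],[0,0,0]],"dp":[[0,0,0],[0,0,0],[0,0,0],[0,0,0]],"hand":[26,34,40,40]}' 
python3 -m handwheel '{"rot":[[0,0,0],[0,0,0],[0,0,0],[0,0,0],[0,0,0],[0,0,0],[0,0,0],[0,0,0],[0,0,0],[0,0,0]],"dp":[[0,0,15],[0,0,35],[0,0,35],[-20,-30,0],[-25,-40,0],[-25,-40,0],[-25,-40,0],[-20,-30,0],[0,0,0],[0,0,0]],"hand":[40,40,40,40,40,40,40,40,40,40]}'
python3 - <<'E'
from look import *
rep()
for n in('top','side'):
    im,P,hsv,C=grab(n,n+'16'); z=P[...,2]; H=hsv[...,0]; S=hsv[...,1]; l=P[...,:2]*1000-c; ly=l@Y; lx=l@X
    wm=(H<20)&(S>80)&(hsv[...,2]<150)&(z>.15)&(z<.172)&(abs(lx)<22)&(abs(ly)<170)
    b=wm; print(n,'bar',rect(P[b][:,:2]),'along',*np.percentile(ly[b],[0,100]).round(1),'across',*np.percentile(lx[b],[0,1,99,100]).round(1))
    for lo,hi in((-160,-110),(-100,-45),(45,100),(110,160)):
        q=b&(ly>lo)&(ly<hi); print(lo,np.median(z[q]).round(4),q.sum())
    m=masks(hsv,P)['blue']&(abs(P[...,0]-.59)<.1)&(abs(P[...,1]-.017)<.13); print('rim',np.percentile(z[m],[80,90,97]).round(4))
    k=(hsv[...,2]<110)&(S<100)&(z>.02)&(z<.06)&(abs(P[...,0]-.597)<.05)&(abs(P[...,1]-.33)<.11)
    print('basket weight',rect(P[k][:,:2]))
E
```

```text
time_s: 39.25
eef_pos: [0.5894, 0.0192, 0.3463]
tool_rot: [0.0, 0.654, 0.756, 0.0]
wrist_force: [0.2, -0.3, -3.3]
grip_width: 0.0217
gripper_force: 99.4
t 39.2 pos [589.4  19.2 346.3] yaw 98.3 zdown [ 0.  0. -1.] w 21.7 gf 99.4 F [ 0.2 -0.3 -3.3] j [ -1.   3.  78.   0.  98. -10.]
time_s: 39.65
eef_pos: [0.5894, 0.0192, 0.3467]
tool_rot: [0.0, 0.654, 0.756, 0.0]
wrist_force: [0.2, 0.7, -0.1]
grip_width: 0.0399
gripper_force: 0.0
time_s: 40.65
eef_pos: [0.4739, -0.1612, 0.4326]
tool_rot: [0.001, 0.655, 0.756, 0.001]
wrist_force: [-0.2, 0.5, 0.3]
grip_width: 0.04
gripper_force: 0.0
t 40.6 pos [ 473.9 -161.2  432.6] yaw 98.2 zdown [ 0.002 -0.    -1.   ] w 40.0 gf 0.0 F [-0.2  0.5  0.3] j [-23. -10.  82.   0. 107. -31.]
top bar (array([589.1,  25.3]), 292.8, 37.6, -81.9) along -137.9 154.9 across -17.5 -16.9 18.5 20.4
-160 0.16 150
-100 0.1601 390
45 0.1597 385
110 0.1594 339
rim [0.093  0.0964 0.0984]
basket weight (array([597.6, 328.3]), 80.8, 32.3, -5.3)
side bar (array([589.9,  15.4]), 311.1, 42.2, -81.7) along -156.8 154.3 across -20.7 -20.5 20.2 21.5
-160 0.1578 226
-100 0.1582 183
45 0.1577 62
110 0.1583 86
rim [0.0932 0.0947 0.0957]
basket weight (array([632.8, 326.8]), 20.5, 15.1, -50.8)
```

View pics/side16.png

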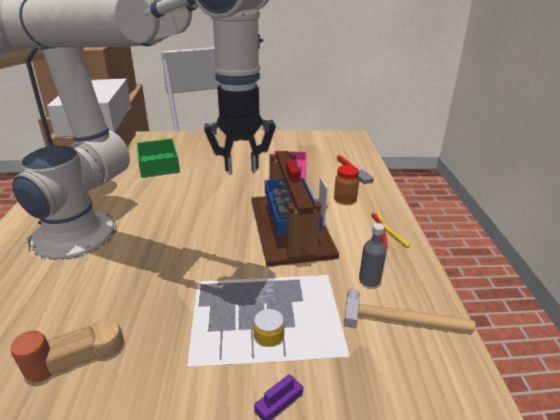

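View pics/top16.png

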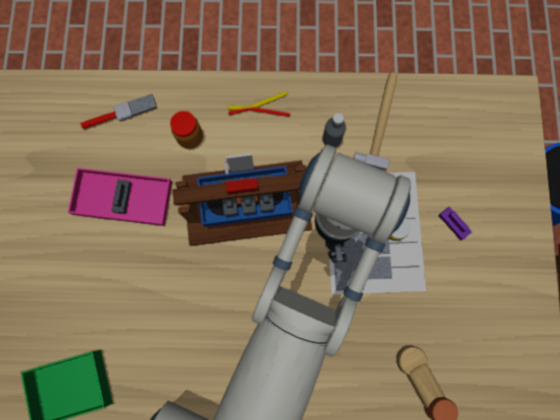

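Side view: the bar lies in both saddles (292,170), and the tin, jar and glue are upright. Top view: three weights in the pan (248,203), the leftover one in the pink basket (121,196), and no other weights on the table.

```bash
python3 -c "
from plant import ticket
print(ticket.job_done())"
```

```text
the job is handed in; nothing more can be done
None
```

I handed the job in (the hand-in returned no verdict): the sole is flat in the pan with three weights on it, sunk about 49 mm (green band 40–54 mm), the bar is level and centred in both saddles, the one leftover weight is in the pink basket, and the tin, jar and glue bottle are still standing.

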